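# Blank off the glue pump's cam coupler

### The arm

A 7-joint arm with a two-finger parallel gripper is mounted at the origin on the work surface. World frame = base frame: x ahead of the robot, y to its left, z up, the work surface at z = 0. Lengths are in mm, angles in rad, forces in N, time in s.
With the tool pointing down it reaches from about 400 to 875 mm from the base axis. Payload 4.4 kg.
Tool frame: the origin (TCP) lies at the centre of the arm's flange, where the gripper is bolted on; the fingertips stand 173 mm ahead of it and the grasp point (between the pads) lies 155 mm ahead of it; z points along the fingers, y is the direction in which the jaws open and shut (so a half turn about z gives the same grasp; the last joint's range is limited). The gripper opens to 85 mm and grips with 20 to 120 N. Pads are 22 mm wide; open, the fingers measure 114 mm over their backs; the gripper's body (76 mm by 85 mm) begins 54 mm behind the grasp point. The pads swing forward as they close: fully open they stand 13 mm farther back than shut.
Start: joints at [1.053, 0.628, 0.038, 1.517, -0.027, 0.996, -0.02], TCP at [283.802, -584.783, 404.713] pointing down, gripper open.
Joint ranges: [-3.06, 3.06], [-0.37, 2.12], [-1.25, 1.32], [0.18, 2.47], [-1.1, 4.24], [0.23, 1.98], [-2.94, 2.94]. Speed limits (rad/s): [2.57, 2.57, 3.14, 3.14, 3.14, 3.14, 3.14].

### API

Orientations are given as [roll, pitch, yaw] about the fixed x, y, z axes, in that order (R = Rz(yaw) Ry(pitch) Rx(roll)).
In Python, from cell import * gives the robot as it stands. The module is installed in compiled form; this text tells all that it offers.
- The arm moves only by the shell command python3 -m jog 'ROWS'. ROWS is JSON, one flat list of numbers, 5 for each row, row after row: the shift along the tool's x, y, z in mm, then the turn about the tool's z in degrees, then the finger opening in mm, from 0 to 85.4. A call has 1 to 20 rows; each row is the pose to reach, as a shift and turn from the pose commanded when the call began, along the tool's axes at that moment; what a row does not reach only later rows make up. A row lasts 1/12 s, in which the tool goes at most 41.7 mm and 7.16 degrees, less where a joint would pass 70% of its speed; a pose out of reach is approached as far as the arm can. A call with a gripper value outside its range is refused whole. The fingers move at their own pace and stop on an object; the grip force is fixed at half the most. Time passes only in rows, so rows that repeat a pose let the fingers close. It gives the time, the measured TCP pose, the force and the opening at its end, in the units of the state.
- read_state(): the state, without advancing time (a new reading comes with each control period).
- get_image(name): name is "scene" or "side" or "wrist"; returns (picture, depth): 420x560x3 uint8, blue, green, red; 420x560 float32, mm along the optical axis (not along the pixel's ray), 0 where there is no reading.
- camera_params(name): a dict with "K" (3x3 intrinsics, pixels), "T" (4x4, takes a point from camera to world coordinates). Camera axes: x right, y up, looking along -z (the intrinsics and any distortion apply to the point x, -y, -z); pixel columns grow to the right and rows downward; lengths in mm; the calibration is good to about 2 mm. A picture is of the moment at which its call begins: read the wrist's pose just before it. camera_params takes no time and is no camera call; for the wrist camera it gives the pose at the moment of the call.
- finish_job(): hands the job in, once; it reports no verdict.
The state is a dict: "clock": time; "qpos": joint angles; "qd": joint speeds; "tau": joint torques, N m; "eef_pos": TCP position; "tool_rot": TCP orientation; "force": force on the tool from outside, world axes, zero at the start; "torque": the same for the moment, N m; "width": finger opening in mm.
Only numpy, scipy, OpenCV 4.12 (cv2) and the standard library are available. Lean on these libraries where they do the work, as an engineer would, in place of code of your own. Each camera call takes 0.05 s, during which the arm holds its last target.

### The job

The glue pump is done for the day: take the small blanking adapter with the knurled cap, ease it squarely into the pump's upturned cam coupler and press it home on the gasket without ramming it, then swing the coupler's two cam arms down together, without forcing them, until both lie fully home along its sides. Let go, and leave everything else on the bench as it is.

Things in the scene. Friction and masses are not known exactly. Their poses are not given: they have to be found in the camera images.
- plug_cap (a point): centre of the knurled cap of the small blanking adapter, where it is held; z up. Round aluminium part, loose, 0.18 to 0.28 kg, 70 mm tall, standing on its nose. This point is on the axis, 58 mm above the nose and 12 mm below the top. The cap is 35 mm in diameter, 46 to 70 mm above the nose. Stands in one of three spots beside two other fittings
- plug_face (a point): centre of the small adapter's flat nose face (its underside); z up along the axis. Above it a spigot 31.5 mm in diameter with no chamfer at the nose, a cam groove round it 14 to 28 mm up. Locked, this point is about 33.5 mm below the coupler's mouth
- plug: the same small blanking adapter; origin at the centre of its nose face
- coupler_mouth (a point): centre of the coupler's open top, facing straight up, 130 mm above the bench; z up, x towards the pump and motor (away from the robot at yaw 0), y towards the left cam arm. The two cam arms lie along +y and -y, sticking out and raised, their ring ends up to 40 mm above the mouth. Bore 32.5 mm wide, no lead-in: 0.5 mm clearance round the adapter; over 30 N bruises the rim
- gasket: the rubber gasket in the bore; origin at the centre of its top, 26.5 mm below the mouth at the start. The adapter only rests on it; a push of 10 to 15 N drives both 5 mm down until it bottoms (nose 32 mm below the mouth, cap top 38 mm above). Then it yields 4.5 N per mm for 2 mm more (the cams' share) and is solid: over 30 N crushes it. Not pushed home, the cams meet the adapter's side and jam
- coupler: the coupler's aluminium barrel, 45 mm outside diameter, 46 mm tall, fixed on the pump's inlet pipe; origin at the centre of its mouth, axes as coupler_mouth
- pump: the glue pump, fixed to the bench; origin at bench level under the coupler's mouth, x towards its motor. Green base plate 150 mm wide and 12 mm high; grey casing and motor 88 to 356 mm from the coupler along x, up to 147 mm high. Within 65 mm of the coupler axis only the inlet pipe stands on the base
- left_arm_mid (a point): middle of the upper (outer) face of the left cam arm, on the coupler's +y side: a steel bar 13 mm wide, 6 mm thick, with a pull ring at its end, reaching 65 mm from its pin. This point lies 35 mm from the pin along the arm and 11 mm off that line (above it when the arm is level). Its y axis points outward along the arm, z out of the upper face
- right_arm_mid (a point): middle of the upper (outer) face of the right cam arm, on the coupler's -y side: a steel bar 13 mm wide, 6 mm thick, with a pull ring at its end, reaching 65 mm from its pin. This point lies 35 mm from the pin along the arm and 11 mm off that line (above it when the arm is level). Its y axis points outward along the arm, z out of the upper face
- left_arm: the left cam arm's bar; origin at its pin, 18.4 mm from the coupler axis and 13 mm below the mouth; y axis outward along the arm. When home it hangs straight down, its outer face 29.5 mm from the coupler axis: the two arms then measure 59 mm across, ring ends 78 mm below the mouth. More than 45 N would bend it
- right_arm: the right cam arm's bar; origin at its pin, 18.4 mm from the coupler axis and 13 mm below the mouth; y axis outward along the arm. When home it hangs straight down, its outer face 29.5 mm from the coupler axis: the two arms then measure 59 mm across, ring ends 78 mm below the mouth. More than 45 N would bend it
- cam_left (a joint): angle of the left cam arm (coupler's +y side), rad: 0 sticking straight out level, negative raised, positive swung down; stops at -0.85 and 1.60; fully home about 1.57. It stays where it is left (pin friction 0.1 N m). With the adapter home, closing takes up to about 0.2 N m; past 1.3 the cam goes over centre and eases
- cam_right (a joint): angle of the right cam arm (coupler's -y side), rad: 0 sticking straight out level, negative raised, positive swung down; stops at -0.85 and 1.60; fully home about 1.57. It stays where it is left (pin friction 0.1 N m). With the adapter home, closing takes up to about 0.2 N m; past 1.3 the cam goes over centre and eases
- big_plug: bystander, leave alone: a bigger blanking adapter of the same shape standing upright, 45 mm spigot and 51 mm knurled cap, 75 mm tall: the wrong size; origin at the centre of its underside
- hose_tail: bystander, leave alone: a hose adapter standing upright: the same 31.5 mm grooved spigot but with a hexagon and a thin 25 mm barbed tail on top instead of a cap, 92 mm tall: not wanted; origin at the centre of its underside
- block_a: bystander, leave alone: 75 mm wooden cube; origin at the centre of its underside
- block_b: bystander, leave alone: another 75 mm wooden cube, lying on the first; origin at the centre of its underside
- glue_bottle: bystander, leave alone: white glue bottle with a yellow cap, 60 mm across and 170 mm tall, upright; origin at the centre of its underside
- glue_brush: bystander, leave alone: brush with a 190 mm handle lying flat; origin near its middle, on its underside
- spanner: bystander, leave alone: 170 mm steel spanner lying flat; origin near its middle, on its underside
- wood_plane: bystander, leave alone: wooden hand plane, 200 x 56 mm, about 80 mm tall; origin near its middle, on its underside
Not all that is in view belongs to the job. Leave any purple look-alike of the plug alone.

How it is judged:
By the outcome, as a careful person would: the job done as asked, in the order asked, and still so for the second after the job is handed in, with the robot touching nothing.
It also fails if it takes over 72 s, if anything falls off the work surface, if the arm or the gripper's body presses on something with over 40 N, if the wrist force passes 120 N, or if a joint passes its speed limit or range.

## Working session

There is one attempt and no reset: what is moved stays moved. The work goes in short steps, Python scripts to look and compute and a shell command to move; the robot and the scene stay as the last step left them, time stands still between calls to the robot, and variables do not carry over. Pictures are saved under pics/ and viewed, and the job is handed in when it is done.

```bash
mkdir -p pics
cat > h.py <<'E'
from cell import *
import numpy as np, cv2
def snap(n,f):
    p=camera_params(n); im,d=get_image(n)
    cv2.imwrite('pics/'+f+'.png',im); np.savez('pics/'+f+'.npz',im=im,d=d,K=p['K'],T=p['T']); return im,d,p
def load(f):
    z=np.load('pics/'+f+'.npz'); return z['im'],z['d'],z['K'],z['T']
def ray(K,T,u,v):
    x=np.linalg.solve(K,[u,v,1.]); d=T[:3,:3]@np.array([x[0],-x[1],-x[2]]); return T[:3,3],d
def atz(K,T,u,v,z):
    o,d=ray(K,T,u,v); return o+d*(z-o[2])/d[2]
def cloud(d,K,T):
    v,u=np.mgrid[:d.shape[0],:d.shape[1]]
    x=(u-K[0,2])/K[0,0]*d; y=(v-K[1,2])/K[1,1]*d
    return np.stack([x,-y,-d],-1)@T[:3,:3].T+T[:3,3]
def proj(K,T,P):
    c=(np.asarray(P)-T[:3,3])@T[:3,:3]; c=c*[1,-1,-1]; q=c@np.asarray(K).T; return q[...,:2]/q[...,2:]
E
python3 - <<'E'
from h import *
s=read_state()
print({k:np.round(v,3) for k,v in s.items()})
for n in ['scene','side','wrist']:
    im,d,p=snap(n,n+'0'); print(n,p)
E
```

```text
{'clock': np.float64(0.0), 'qpos': array([ 1.053,  0.629,  0.038,  1.518, -0.027,  0.996, -0.02 ]), 'qd': array([ 0.002,  0.   ,  0.001, -0.   , -0.   , -0.001, -0.001]), 'tau': array([ 0.0000e+00, -5.6340e+01,  1.2260e+00, -1.9344e+01,  1.1000e-02,
        1.1000e-02,  0.0000e+00]), 'eef_pos': array([ 283.644, -584.494,  403.815]), 'tool_rot': array([-3.14 ,  0.   ,  0.452]), 'force': array([ 0.373, -0.152, -0.427]), 'torque': array([ 0.022, -0.03 , -0.008]), 'width': np.float64(85.41)}
scene {'K': array([[451.37304202,   0.        , 282.11221624],
       [  0.        , 451.37304202, 205.59867564],
       [  0.        ,   0.        ,   1.        ]]), 'T': array([[ 9.78533889e-02, -8.48506363e-01,  5.20059291e-01,
         1.10319687e+03],
       [ 9.95189379e-01,  8.09206291e-02, -5.52263658e-02,
        -1.01616284e+02],
       [ 4.77639781e-03,  5.22961570e-01,  8.52342878e-01,
         1.03483025e+03],
       [ 0.00000000e+00,  0.00000000e+00,  0.00000000e+00,
         1.00000000e+00]])}
side {'K': array([[419.30148711,   0.        , 277.98899944],
       [  0.        , 419.30148
[... 233 characters left out ...]
28373593e+02],
       [-1.05896499e-02,  6.81631919e-01,  7.31618607e-01,
         8.93248379e+02],
       [ 0.00000000e+00,  0.00000000e+00,  0.00000000e+00,
         1.00000000e+00]])}
wrist {'K': array([[317.65330754,   0.        , 276.68840652],
       [  0.        , 317.65330754, 211.59961693],
       [  0.        ,   0.        ,   1.        ]]), 'T': array([[ 4.37503397e-01,  8.63128706e-01,  2.52189641e-01,
         3.48047562e+02],
       [-8.99215592e-01,  4.20396270e-01,  1.21154014e-01,
        -5.53926796e+02],
       [-1.44807730e-03, -2.79778150e-01,  9.60063586e-01,
         3.73864816e+02],
       [ 0.00000000e+00,  0.00000000e+00,  0.00000000e+00,
         1.00000000e+00]])}
```

View pics/scene0.png

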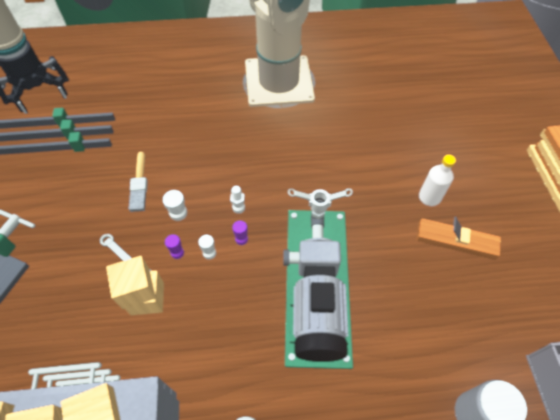

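View pics/side0.png

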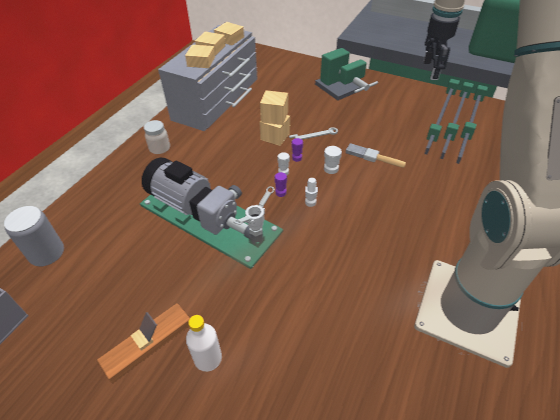

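View pics/wrist0.png

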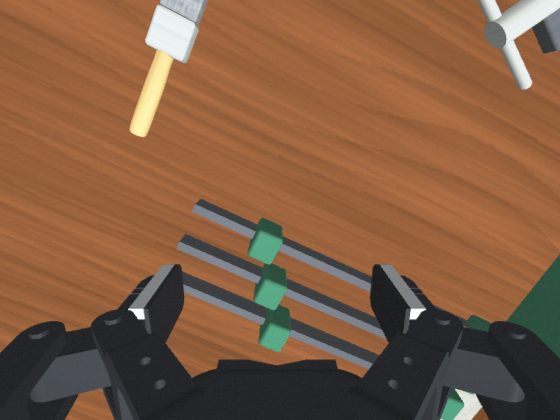

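The scene view shows the big plug at (174,205), the hose tail at (238,198), the small white-capped plug at (207,245) with purple look-alikes at (174,245) and (240,232), and the coupler at (319,198). In the side view the plug is at (283,160) and the coupler at (255,213).

Run:
```python
from h import *
for f,boxes in [('scene0',{'plug':(198,233,218,260),'coup':(284,183,356,220),'big':(160,188,190,222),'hose':(228,183,248,215),'purA':(164,233,184,260),'purB':(231,219,250,246)}),('side0',{'plug':(274,150,293,178),'coup':(240,185,275,240),'purB':(272,170,290,198)})]:
    im,d,K,T=load(f); P=cloud(d,K,T); hsv=cv2.cvtColor(im,cv2.COLOR_BGR2HSV)
    for n,(a,b,c,e) in boxes.items():
        p=P[b:e,a:c].reshape(-1,3); ok=(d[b:e,a:c].ravel()>0); 
        h=hsv[b:e,a:c].reshape(-1,3)
        q=p[ok&(p[:,2]>15)]
        print(f,n,len(q),'max',q.max(0).round(),'min',q.min(0).round(),'zpct',np.percentile(q[:,2],[50,80,90,95,99]).round())
        zt=np.percentile(q[:,2],97); t=q[q[:,2]>zt-5]; print('   top',zt.round(1),len(t),t.mean(0).round(1),((t.max(0)+t.min(0))/2).round(1))
for f,b in [('scene0',(270,170,370,240)),('scene0',(150,180,260,270)),('side0',(225,170,300,250))]:
    im=load(f)[0][b[1]:b[3],b[0]:b[2]]; cv2.imwrite(f'pics/crop_{f}_{b[0]}.png',cv2.resize(im,None,fx=7,fy=7,interpolation=cv2.INTER_CUBIC))
```

```text
scene0 plug 264 max [ 613. -212.   75.] min [ 578. -247.   15.] zpct [67. 71. 72. 73. 73.]
   top 73.0 124 [ 596.3 -229.6   70.6] [ 595.3 -228.7   71.7]
scene0 coup 788 max [560. 124. 161.] min [496. -27.  15.] zpct [124. 138. 147. 151. 158.]
   top 153.3 67 [539.   68.4 152.7] [536.3  47.3 154.9]
scene0 big 470 max [ 496. -285.   80.] min [ 443. -336.   15.] zpct [73. 76. 77. 78. 79.]
   top 78.1 229 [ 470.7 -310.9   75.7] [ 469.8 -310.6   76.5]
scene0 hose 256 max [ 489. -133.   97.] min [ 457. -168.   15.] zpct [59. 89. 92. 93. 95.]
   top 94.1 50 [ 470.  -150.5   92.1] [ 469.7 -150.8   92.9]
scene0 purA 264 max [ 605. -293.   75.] min [ 571. -328.   15.] zpct [68. 71. 72. 73. 75.]
   top 73.1 122 [ 587.7 -310.5   70.5] [ 587.4 -309.9   71.5]
scene0 purB 256 max [ 582. -130.   76.] min [ 548. -165.   16.] zpct [67. 70. 71. 72. 74.]
   top 72.6 126 [ 564.3 -147.7   70.3] [ 564.1 -148.3   71.9]
side0 plug 268 max [ 611. -136.   76.] min [ 549. -306.   15.] zpct [66. 72. 73. 74. 75.]
   top 74.3 110 [ 582.3 -194.    71.8] [ 580.1 -190.2   72.7]
side0 coup 849 max [639. 116. 157.] min [503. -48.  15.] zpct [109. 132. 142. 147. 153.]
   top 150.8 58 [531.   23.2 149.9] [531.9  45.1 151.6]
side0 purB 251 max [604. -12. 154.] min [ 518. -231.   15.] zpct [ 56.  72.  73.  74. 152.]
   top 149.4 9 [520.1 -18.9 151.4] [521. -19. 151.]
```

```bash
ls pics; python3 -c "
import cv2
a=cv2.imread('pics/crop_scene0_270.png');b=cv2.imread('pics/crop_side0_225.png')
cv2.imwrite('pics/c1.png',cv2.resize(a,(800,560)));cv2.imwrite('pics/c2.png',cv2.resize(b,(525,560)))"
```

```text
crop_scene0_150.png
crop_scene0_270.png
crop_side0_225.png
scene0.npz
scene0.png
side0.npz
side0.png
wrist0.npz
wrist0.png
```

View pics/c1.png

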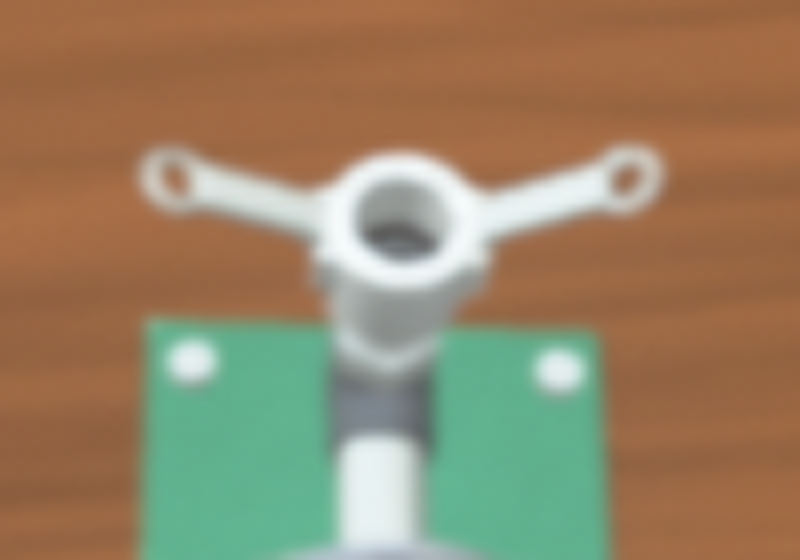

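View pics/c2.png

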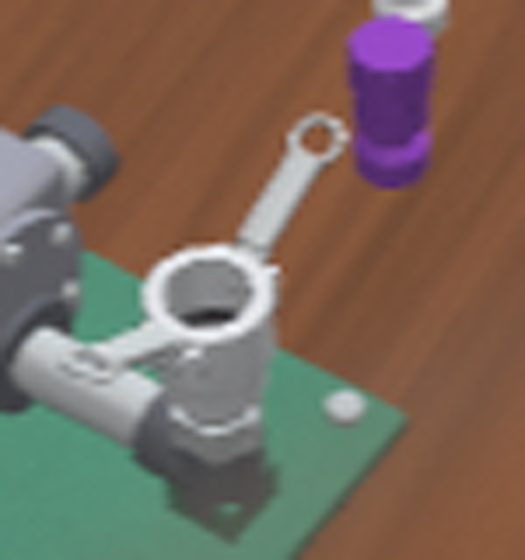

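```bash
cat > fit.py <<'E'
from h import *
# coupler rim: bright low-saturation pixels near z~130 ; fit circle from depth + ellipse contour
for f,c in [('scene0',(320,198)),('side0',(255,213))]:
    im,d,K,T=load(f); P=cloud(d,K,T)
    m=(np.abs(P[...,2]-131)<6)&(d>0)
    v,u=np.mgrid[:420,:560]; m&=np.hypot(u-c[0],v-c[1])<20
    q=P[m]; print(f,'rim pts',len(q),q.mean(0).round(1),((q.max(0)+q.min(0))/2).round(1),q.max(0)-q.min(0))
    # dark bore centroid -> inner ellipse
    r=P[...,2]; g=cv2.cvtColor(im,cv2.COLOR_BGR2GRAY)
    # ring pts
    m2=(d>0)&(np.hypot(u-c[0],v-c[1])<45)&(P[...,2]>138)
    q=P[m2]; q=q[q[:,0]<600]
    for s in (-1,1):
        a=q[(q[:,1]-48)*s>30]; print('   arm',s,len(a),a.mean(0).round(1) if len(a) else '',a.max(0).round() if len(a) else '',a.min(0).round() if len(a) else '')
im,d,K,T=load('scene0')
print('mouth by hand', atz(K,T,270+404/8,170+220/8,130), [atz(K,T,270+x/8,170+y/8,155) for x,y in((172,180),(630,178))])
K,T=load('side0')[2:]
print('side', atz(K,T,225+210/7,170+293/7,130))
E
python3 fit.py
```

```text
scene0 rim pts 212 [537.1  47.6 129.9] [536.8  44.3 130.7] [46.01644958 81.3304914  11.34960164]
   arm -1 75 [529.7  -7.  145.4] [537.  14. 155.] [518. -27. 138.]
   arm 1 87 [543.   99.7 148.3] [553. 121. 161.] [532.  79. 138.]
side0 rim pts 181 [534.   47.7 130.5] [535.4  47.2 131. ] [43.32343466 76.05045358 11.78680012]
   arm -1 73 [528.1  -4.6 146. ] [537.  17. 154.] [518. -26. 138.]
   arm 1 60 [540.9 103.3 150.7] [551. 123. 164.] [534.  82. 138.]
mouth by hand [537.28555757  50.14480515 130.        ] [array([532.82745661, -19.34471371, 155.        ]), array([544.78142013, 113.60609762, 155.        ])]
side [532.62338896  49.86511989 130.        ]
```

```bash
python3 -m jog '[29,-12,0,-4,85, 58,-24,0,-8,85, 87,-36,0,-12,85, 116,-49,0,-16,85, 145,-61,0,-20,85, 174,-73,5,-24,85, 203,-85,10,-28,85, 232,-97,20,-32,85, 261,-109,30,-36,85, 290,-122,40,-40,85, 319,-134,50,-44,85, 349,-146,55,-48,85, 378,-158,60,-52,85, 407,-171,64,-55,85, 425,-178,64,-57,85, 436,-183,64,-57.5,85, 436,-183,64,-57.5,85, 436,-183,64,-57.5,85, 436,-183,64,-57.5,85]'
python3 - <<'E'
from h import *
snap('wrist','w1'); print(read_state()['eef_pos'],read_state()['tool_rot'],read_state()['qpos'])
E
```

```text
clock: 1.73
eef_pos: [594.9, -232.2, 340.9]
tool_rot: [-3.141, 0.002, 1.452]
force: [-0.4, -0.1, 0.2]
width: 85.1
[ 594.84606771 -232.2678491   340.90059879] [-3.14078063e+00  1.93406195e-03  1.45149337e+00] [ 0.45762159  0.68814516 -0.21768542  1.6103202   0.18411539  0.86372455
  0.04864416]
```

View pics/w1.png

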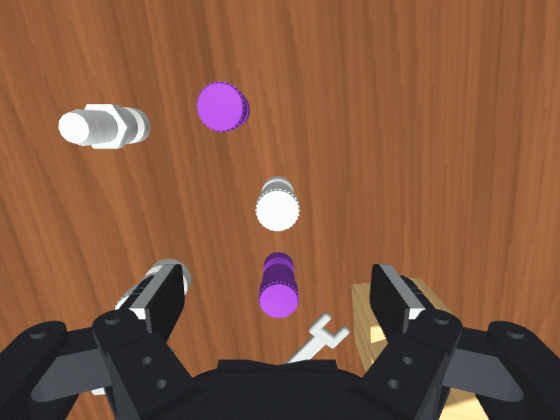

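Wrist view: the white cap's top is at (278,210) between the jaws' line, purple look-alikes at (221,106) and (278,298), blocks at lower right (430,350).

Run:
```python
from h import *
im,d,K,T=load('w1'); hsv=cv2.cvtColor(im,cv2.COLOR_BGR2HSV); P=cloud(d,K,T)
m=((hsv[...,1]<40)&(hsv[...,2]>200)).astype(np.uint8); m[:150]=0;m[250:]=0;m[:,:230]=0;m[:,320:]=0
q=P[(m>0)&(np.abs(P[...,2]-70)<4)]; print('depth top',len(q),q.mean(0),(q.max(0)+q.min(0))/2,q.max(0)-q.min(0))
top=((np.abs(P[...,2]-70)<6)&(np.hypot(P[...,0]-596,P[...,1]+229)<30)).astype(np.uint8)
c=max(cv2.findContours(top&m,0,1)[0],key=cv2.contourArea); e=cv2.fitEllipse(c); print(e, atz(K,T,*e[0],70))
im,d,K,T=load('scene0'); P=cloud(d,K,T); v,u=np.mgrid[:420,:560]
q=P[(d>0)&(u>95)&(u<170)&(v>240)&(v<320)&(P[...,2]>50)]; print('blocks',q.min(0),q.max(0))
s=read_state(); print(s['eef_pos'])
```

```text
depth top 1346 [ 595.61734533 -231.07088565   70.63402305] [ 595.63151028 -231.41203018   69.48604888] [33.84470773 33.21793576  6.05330148]
((277.06304931640625, 210.04428100585938), (39.691009521484375, 41.92281723022461), 89.32987213134766) [ 595.6484542  -231.14669003   70.        ]
blocks [ 585.63161657 -429.60616472   50.06330275] [ 749.90061674 -316.48765976  154.47829235]
[ 594.84606771 -232.2678491   340.90059879]
```

```bash
python3 -m jog '[1.5,0.6,20,0,85, 1.5,0.6,45,0,85, 1.5,0.6,70,0,85, 1.5,0.6,90,0,85, 1.5,0.6,100,0,85, 1.5,0.6,100,0,85, 1.5,0.6,100,0,85, 1.5,0.6,100,0,85]'; python3 -c "
from h import *
s=read_state();print(s['eef_pos'],s['tool_rot'],s['force'])"
```

```text
clock: 2.45
eef_pos: [597.4, -229.1, 242.2]
tool_rot: [3.139, 0.001, 1.454]
force: [-0.4, -0.5, 0.8]
width: 85.0
[ 597.35172796 -229.12209158  242.15765556] [3.13926957e+00 6.86281861e-04 1.45435648e+00] [-0.42378218 -0.49369014  0.78041006]
```

```bash
python3 -m jog '[-2.4,-1.2,0,0,85, -2.4,-1.2,0,0,85, -2.4,-1.2,0,0,85, -2.4,-1.2,0,0,85]'
python3 - <<'E'
from h import *
for i in range(3):
    im,d,p=snap('wrist','w2'); s=read_state();print(s['eef_pos'],s['tool_rot'])
K,T=p['K'],p['T']; P=cloud(d,K,T); hsv=cv2.cvtColor(im,cv2.COLOR_BGR2HSV)
m=((hsv[...,1]<40)&(hsv[...,2]>200)&(np.abs(P[...,2]-70)<6)&(np.hypot(P[...,0]-596,P[...,1]+229)<30)).astype(np.uint8)
q=P[m>0]; print('depth top',len(q),q.mean(0),(q.max(0)+q.min(0))/2,q.max(0)-q.min(0))
c=max(cv2.findContours(m,0,1)[0],key=cv2.contourArea); e=cv2.fitEllipse(c); print(e, atz(K,T,*e[0],70))
E
```

```text
clock: 2.78
eef_pos: [595.6, -230.8, 241.4]
tool_rot: [3.141, 0.0, 1.455]
force: [0.2, -0.3, 0.1]
width: 85.0
[ 595.59017235 -230.63744496  241.20527352] [3.14084397e+00 1.35828468e-04 1.45534083e+00]
[ 595.55187029 -230.59013372  241.00956946] [3.14114301e+00 2.41162095e-05 1.45542350e+00]
[ 595.52580881 -230.55592775  240.9080567 ] [3.14132867e+00 3.04785851e-05 1.45545214e+00]
depth top 3310 [ 595.65622804 -230.7855484    70.6008384 ] [ 595.40111028 -231.13629088   69.16189002] [34.83751449 34.01102769  7.23423386]
((275.7120666503906, 270.849365234375), (59.712589263916016, 67.94632720947266), 89.0741195678711) [ 595.61300069 -231.22760367   70.        ]
```

View pics/w2.png

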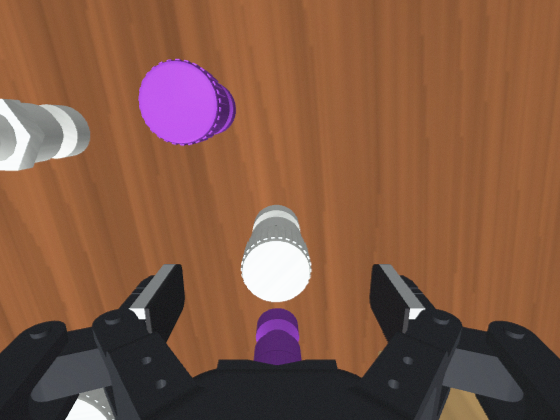

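The white cap at (276,270) sits centred between the jaws, purple A at (278,340) clear behind. Descend and grip.

```bash
python3 -m jog '[-0.4,0,8,0,85, -0.4,0,16,0,85, -0.4,0,22,0,85, -0.4,0,25.5,0,85, -0.4,0,25.5,0,85, -0.4,0,25.5,0,85, -0.4,0,25.5,0,70, -0.4,0,25.5,0,58, -0.4,0,25.5,0,48, -0.4,0,25.5,0,40, -0.4,0,25.5,0,36, -0.4,0,25.5,0,33, -0.4,0,25.5,0,25, -0.4,0,25.5,0,20, -0.4,0,25.5,0,20, -0.4,0,25.5,0,20]';  python3 -c "
from h import *
s=read_state();print(s['eef_pos'],s['tool_rot'],s['force'],s['torque'])"
```

```text
clock: 4.27
eef_pos: [595.4, -231.1, 215.7]
tool_rot: [3.141, 0.0, 1.455]
force: [-2.4, 0.3, 4.8]
width: 33.3
[ 595.43499068 -231.07711368  215.7034122 ] [3.14139593e+00 1.91805747e-04 1.45527343e+00] [-2.40053129  0.29765288  4.77932586] [0.05515073 0.40367604 0.00398416]
```

```bash
python3 -m jog '[0,0,-8,0,20, 0,0,-20,0,20, 0,0,-40,0,20, 0,0,-65,0,20, 0,0,-90,0,20, 0,0,-115,0,20, 0,0,-140,0,20, 0,0,-160,0,20, 0,0,-175,0,20, 0,0,-185,0,20, 0,0,-185,0,20, 0,0,-185,0,20, 0,0,-185,0,20, 0,0,-185,0,20]';  python3 - <<'E'
from h import *
snap('wrist','w3'); snap('side','s3')
s=read_state();print(s['eef_pos'],s['tool_rot'],s['force'],s['torque'],s['width'])
E
```

```text
clock: 5.43
eef_pos: [595.0, -230.9, 398.7]
tool_rot: [-3.139, -0.001, 1.455]
force: [-0.1, 0.2, -2.2]
width: 33.2
[ 595.16487067 -230.96312494  399.00589443] [-3.13947853e+00 -5.11042857e-04  1.45540793e+00] [ 0.31637637  0.71971364 -1.52566729] [ 0.06821066 -0.0204607  -0.02662572] 33.099540307717334
```

View pics/w3.png

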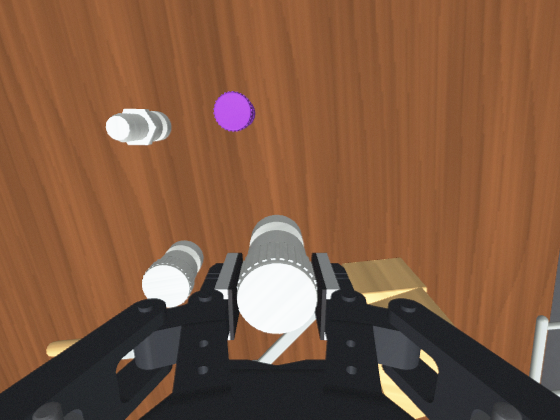

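View pics/s3.png

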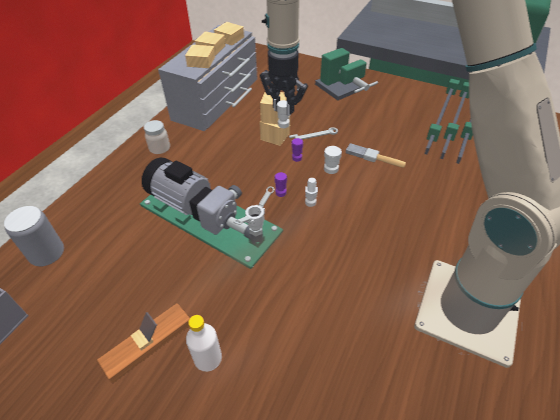

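The plug is held upright with its cap at (278,298) in the wrist view. Next: the coupler.

```bash
python3 -m jog '[10,-5,0,0,20, 30,-15,0,0,20, 54,-27,0,0,20, 80,-40,0,0,20, 106,-52,0,0,20, 132,-65,0,0,20, 155,-77,0,0,20, 173,-86,0,0,20, 184,-91,0,0,20, 187,-92,0,0,20, 187,-92,0,0,20, 187,-92,0,0,20, 187,-92,0,0,20, 187,-92,0,0,20]';  python3 - <<'E'
from h import *
snap('wrist','w4'); 
s=read_state();print(s['eef_pos'],s['tool_rot'],s['force'],s['torque'],s['width'])
E
```

```text
clock: 6.7
eef_pos: [525.9, -36.1, 400.1]
tool_rot: [3.141, 0.001, 1.453]
force: [-0.8, -0.9, -2.3]
width: 33.3
[525.823117   -35.89665107 400.04723533] [3.14157835e+00 3.71918324e-04 1.45326916e+00] [-0.3181316   0.56063886 -3.25955935] [-0.0450096  -0.0338802   0.08468243] 33.59575938821472
```

View pics/w4.png

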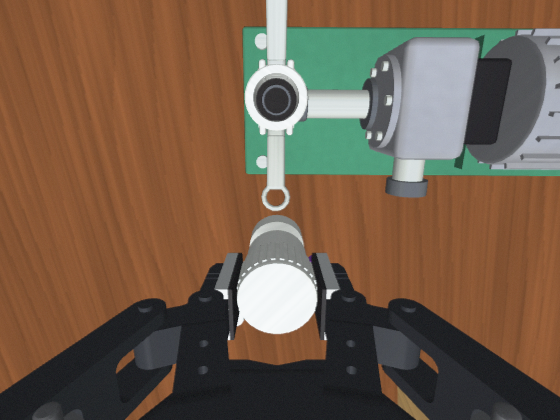

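The mouth is at (276,98), right arm ring at (276,197), and the held cap at (277,298).

```bash
cat > meas.py <<'E'
from h import *
import sys
f=sys.argv[1]; c0=(float(sys.argv[2]),float(sys.argv[3]))
im,d,K,T=load(f); P=cloud(d,K,T); hsv=cv2.cvtColor(im,cv2.COLOR_BGR2HSV); v,u=np.mgrid[:420,:560]
# rim top by depth
g=cv2.cvtColor(im,cv2.COLOR_BGR2GRAY)
def radial(cu,cv,r0,r1,sign,n=72,skip=()):
    # subpixel edge along rays
    pts=[]
    for a in np.linspace(0,2*np.pi,n,endpoint=False):
        rr=np.arange(r0,r1,.25); x=cu+rr*np.cos(a); y=cv+rr*np.sin(a)
        s=cv2.remap(g.astype(np.float32),x.astype(np.float32)[None],y.astype(np.float32)[None],cv2.INTER_LINEAR)[0]
        s=cv2.GaussianBlur(s[None],(9,1),1.2)[0]; gr=np.diff(s)*sign; k=gr.argmax()
        if gr[k]>3: pts.append((cu+(rr[k]+.125)*np.cos(a),cv+(rr[k]+.125)*np.sin(a)))
    return np.array(pts)
def circ(pts,z):
    W=np.array([atz(K,T,*p,z) for p in pts])[:,:2]
    for _ in range(6):
        A=np.c_[2*W,np.ones(len(W))]; s=np.linalg.lstsq(A,(W**2).sum(1),rcond=None)[0]; r=np.sqrt(s[2]+s[0]**2+s[1]**2)
        e=np.hypot(*(W-s[:2]).T)-r; k=np.abs(e)<max(2*np.std(e),.3)
        if k.all(): break
        W=W[k]
    return s[:2].round(2),r.round(2),len(W),np.std(e).round(2)
sc=K[0,0]/float(np.median(d[int(c0[1])-28:int(c0[1])+28,int(c0[0])-28:int(c0[0])+28][lambda a:a>0] if False else d[int(c0[1])-24:int(c0[1])+24,int(c0[0])-24:int(c0[0])+24].max()))
dz=-(np.array([537,49,130.])-T[:3,3])@T[:3,2]; sc=K[0,0]/dz
print('px/mm',sc,'inner',circ(radial(*c0,16.25*sc-4,16.25*sc+4,1),130),'outer',circ(radial(*c0,22.5*sc-5,22.5*sc+5,-1),130))
m=(np.abs(P[...,2]-130)<4)&(np.hypot(u-c0[0],v-c0[1])<26*sc)
q=P[m]; print('rim depth',len(q),q.mean(0).round(1),np.median(q[:,2]))
E
python3 meas.py w4 276 98
python3 - <<'E'
from h import *
im,d,K,T=load('w4'); P=cloud(d,K,T); hsv=cv2.cvtColor(im,cv2.COLOR_BGR2HSV); v,u=np.mgrid[:420,:560]
# yaw: plate edges
gm=((hsv[...,0]>60)&(hsv[...,0]<95)&(hsv[...,1]>90)).astype(np.uint8)
def line(pts,z):
    W=np.array([atz(K,T,*p,z) for p in pts])[:,:2]; l=cv2.fitLine(W.astype(np.float32),cv2.DIST_HUBER,0,.01,.01).ravel(); return np.degrees(np.arctan2(l[1],l[0])),l[2:]
near=[(np.nonzero(gm[y])[0].min(),y) for y in list(range(40,85))+list(range(120,165))]; print('near edge',line(near,12))
for nm,f in (('bot',lambda a:a.max()),('top',lambda a:a.min())):
    print(nm,line([(x,f(np.nonzero(gm[:,x])[0])) for x in range(310,370)],12))
# arm centre line right: rows 140..180
pts=[]
for y in range(140,182):
    a=np.nonzero((hsv[y,255:300,1]<60)&(hsv[y,255:300,2]>150))[0]+255; pts.append((a.mean(),y))
print(pts[0],pts[-1]); W=[P[y,int(round(x))] for x,y in pts]; W=np.array(W); l=cv2.fitLine(W.astype(np.float32),cv2.DIST_HUBER,0,.01,.01).ravel(); print('arm dir',l, np.degrees(np.arctan2(l[0],-l[1])))
# ring
q=P[(np.hypot(u-276,v-197)<16)&(P[...,2]>140)&(P[...,2]<175)]; print('ring',q.mean(0),q.min(0),q.max(0))
# cap
m=((hsv[...,1]<40)&(hsv[...,2]>215)&(np.abs(P[...,2]-255)<6)).astype(np.uint8)
c=max(cv2.findContours(m,0,1)[0],key=cv2.contourArea); e=cv2.fitEllipse(c); q=P[m>0]
print('cap',e,q.mean(0),(q.max(0)+q.min(0))/2,q.max(0)-q.min(0),[atz(K,T,*e[0],z).round(1) for z in (252,255,258)])
E
python3 -c "
import cv2
im=cv2.imread('pics/w4.png');cv2.imwrite('pics/w4c.png',cv2.resize(im[40:220,200:380],None,fx=3.3,fy=3.3,interpolation=cv2.INTER_CUBIC))"
```

```text
px/mm 1.4048919672171902 inner (array([535.14,  46.92]), np.float64(15.14), 57, np.float64(0.61)) outer (array([535.62,  48.18]), np.float64(22.25), 64, np.float64(0.22))
rim depth 1859 [535.8  48.2 130.3] 130.5520862583297
near edge (np.float32(83.00227), array([502.54752,  53.51529], dtype=float32))
bot (np.float32(-6.701182), array([596.9031 , -32.77651], dtype=float32))
top (np.float32(-6.6827383), array([599.2242  , 114.511856], dtype=float32))
(np.float64(275.0), 140) (np.float64(275.0), 181)
arm dir [ 1.07163146e-01  9.15884316e-01 -3.86874616e-01  5.30195618e+02
  5.68386745e+00  1.40614090e+02] 173.32643
ring [527.53133121 -17.87427306 149.78198464] [517.42195786 -28.10798939 145.47787857] [537.35681133  -8.41657377 154.19434494]
cap ((276.5359802246094, 298.2260437011719), (68.9948959350586, 78.6113052368164), 89.0511245727539) [526.36177983 -36.01295435 255.0600223 ] [526.33136809 -36.58050556 253.85658745] [33.02575401 34.46116123  6.36704275] [array([526.1, -37.9, 252. ]), array([526.4, -36.1, 255. ]), array([526.6, -34.3, 258. ])]
```

View pics/w4c.png

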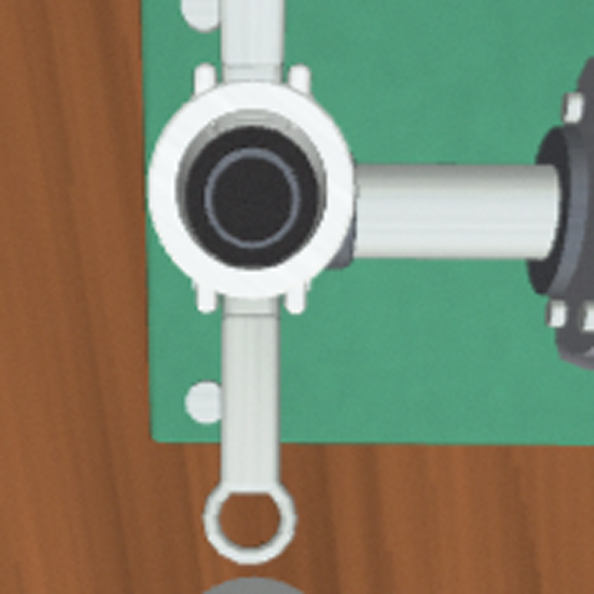

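```bash
python3 -m jog '[8,0,0,0,20, 24,0,0,0,20, 44,0,0,0,20, 64,0,0,0,20, 77,-0.5,0,0,20, 83,-0.5,0,0,20, 84.8,-0.5,0,0,20, 84.8,-0.5,0,0,20, 84.8,-0.5,8,0,20, 84.8,-0.5,20,0,20, 84.8,-0.5,32,0,20, 84.8,-0.5,40,0,20, 84.8,-0.5,45,0,20, 84.8,-0.5,47,0,20, 84.8,-0.5,48,0,20, 84.8,-0.5,48,0,20, 84.8,-0.5,48,0,20, 84.8,-0.5,48,0,20, 84.8,-0.5,48,0,20]';  python3 - <<'E'
from h import *
snap('wrist','w5');snap('side','s5');snap('scene','c5') 
s=read_state();print(s['eef_pos'],s['tool_rot'],s['force'],s['torque'],s['width'])
a=cv2.resize(cv2.imread('pics/s5.png')[150:250,200:310],None,fx=5,fy=5,interpolation=cv2.INTER_CUBIC)
cv2.imwrite('pics/s5c.png',a)
a=cv2.resize(cv2.imread('pics/c5.png')[140:230,270:370],None,fx=6,fy=6,interpolation=cv2.INTER_CUBIC)
cv2.imwrite('pics/c5c.png',a)
E
```

```text
clock: 8.33
eef_pos: [535.0, 49.7, 352.6]
tool_rot: [3.141, -0.0, 1.455]
force: [-0.0, -0.3, -2.6]
width: 33.0
[534.90233852  49.65031902 352.43979532] [ 3.14113948e+00 -7.54730517e-05  1.45536750e+00] [ 0.15443967 -0.11160438 -3.77878543] [ 0.03038919 -0.04662361 -0.03772971] 33.69019519668374
```

View pics/w5.png

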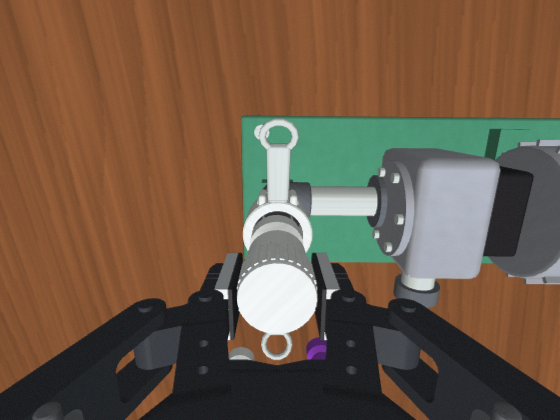

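View pics/s5c.png

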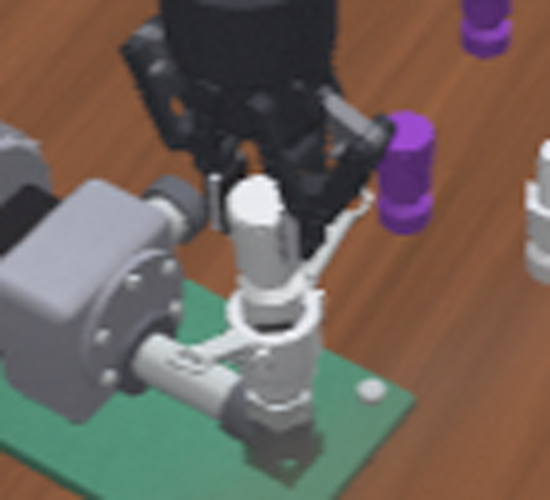

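View pics/c5c.png

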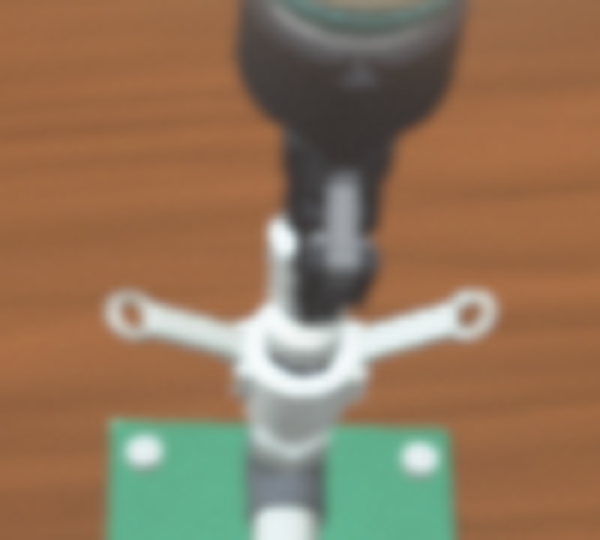

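Run:
```python
from h import *
im=cv2.imread('pics/w5.png')[180:270,225:335]
cv2.imwrite('pics/w5c.png',cv2.resize(im,None,fx=7,fy=6.6,interpolation=cv2.INTER_CUBIC))
s=read_state();print(s['eef_pos'])
```

```text
[534.90233852  49.65031902 352.43979532]
```

View pics/w5c.png

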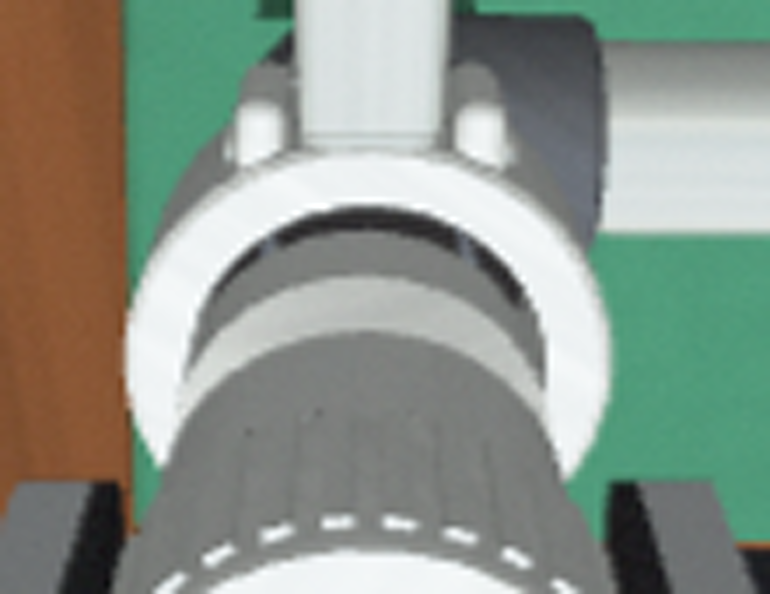

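```bash
cat > arcs.py <<'E'
from h import *
from scipy.optimize import least_squares
im,d,K,T=load('w5')
def c(pts,z,R):
    W=np.array([atz(K,T,225+(x+.5)/7-.5,180+(y+.5)/6.6-.5,z) for x,y in pts])[:,:2]
    r=least_squares(lambda p:np.hypot(*(W-p).T)-R,W.mean(0)+[0,-5]); return r.x.round(2),r.fun.round(2)
print('outer',c([(127,350),(612,350),(370,152),(180,230),(560,230),(145,430),(595,420)],130,22.5))
print('inner',c([(370,207),(220,290),(262,240),(470,235),(520,290),(540,330)],130,16.25))
z=352.44-215.7
for zz in (z-1,z,z+1):print('nose',c([(372,231),(270,252),(215,305),(470,255),(525,305),(320,237),(420,237)],zz,15.75))
E
python3 arcs.py
```

```text
outer (array([535.93,  47.79]), array([-0.11, -0.04, -0.34, -0.1 , -0.01, -0.75, -0.88]))
inner (array([535.98,  48.07]), array([ 0.19, -0.4 ,  0.1 ,  0.14, -0.31, -0.1 ]))
nose (array([535.98,  48.35]), array([-0.25,  0.3 ,  0.22,  0.12,  0.33, -0.21, -0.18]))
nose (array([536.  ,  48.63]), array([-0.23,  0.29,  0.19,  0.11,  0.29, -0.2 , -0.17]))
nose (array([536.03,  48.91]), array([-0.22,  0.29,  0.15,  0.11,  0.26, -0.19, -0.16]))
```

```bash
python3 -m jog '[-0.5,0,0,0,20, -0.5,0,1,0,20, -0.5,0,2,0,20, -0.5,0,3,0,20, -0.5,0,4,0,20, -0.5,0,4,0,20, -0.5,0,4,0,20]';  python3 - <<'E'
from h import *
snap('wrist','w6')
s=read_state();print(s['eef_pos'],s['tool_rot'],s['force'],s['torque'],s['width'])
im=cv2.imread('pics/w6.png')[180:270,225:335]
cv2.imwrite('pics/w6c.png',cv2.resize(im,None,fx=7,fy=6.6,interpolation=cv2.INTER_CUBIC))
E
```

```text
clock: 9.07
eef_pos: [534.8, 49.1, 348.1]
tool_rot: [-3.141, 0.0, 1.455]
force: [-0.7, -0.0, -1.7]
width: 33.6
[534.79612226  49.14160698 348.15529563] [-3.14148684e+00 -1.86834893e-05  1.45536414e+00] [ 0.70785343  0.09264498 -2.83842446] [ 0.02717796 -0.00783008  0.01682486] 33.334000968409974
```

View pics/w6c.png

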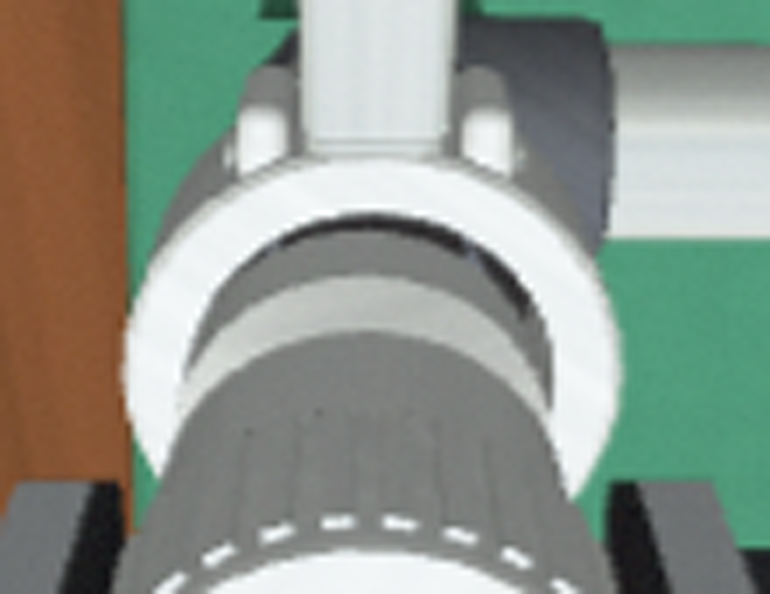

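```bash
python3 -m jog '[0,0.2,0,0,20, 0,0.4,0.7,0,20, 0,0.4,1.4,0,20, 0,0.4,2.1,0,20, 0,0.4,2.8,0,20, 0,0.4,3.4,0,20, 0,0.4,3.4,0,20]';  python3 - <<'E'
from h import *
s=read_state();print(s['eef_pos'],s['tool_rot'],s['force'],s['torque'],s['width'])
E
```

```text
clock: 9.7
eef_pos: [535.2, 49.1, 344.7]
tool_rot: [-3.142, 0.0, 1.455]
force: [-0.2, 0.5, -2.6]
width: 33.5
[535.20171564  49.08215059 344.68582763] [-3.14151893e+00  6.32143563e-06  1.45531583e+00] [-0.16268226  0.47821438 -2.64666934] [ 0.03135559 -0.03852398 -0.01641325] 33.47015039358086
```

```bash
python3 -m jog '[0,0,0.5,0,20, 0,0,1,0,20, 0,0,1.5,0,20, 0,0,2,0,20, 0,0,2,0,20]';  python3 - <<'E'
from h import *
snap('wrist','w7')
s=read_state();print(s['eef_pos'],s['tool_rot'],s['force'],s['torque'],s['width'])
im=cv2.imread('pics/w7.png')[180:270,225:335]
cv2.imwrite('pics/w7c.png',cv2.resize(im,None,fx=7,fy=6.6,interpolation=cv2.INTER_CUBIC))
E
```

```text
clock: 10.12
eef_pos: [535.2, 49.1, 342.7]
tool_rot: [-3.142, -0.0, 1.455]
force: [0.7, 0.2, -2.5]
width: 33.0
[535.1968744   49.07114218 342.76330525] [-3.14156904e+00 -2.42469924e-05  1.45526748e+00] [ 0.30795162  1.09451537 -2.18575811] [ 0.00707176 -0.06585049 -0.01585945] 33.38035883370704
```

View pics/w7c.png

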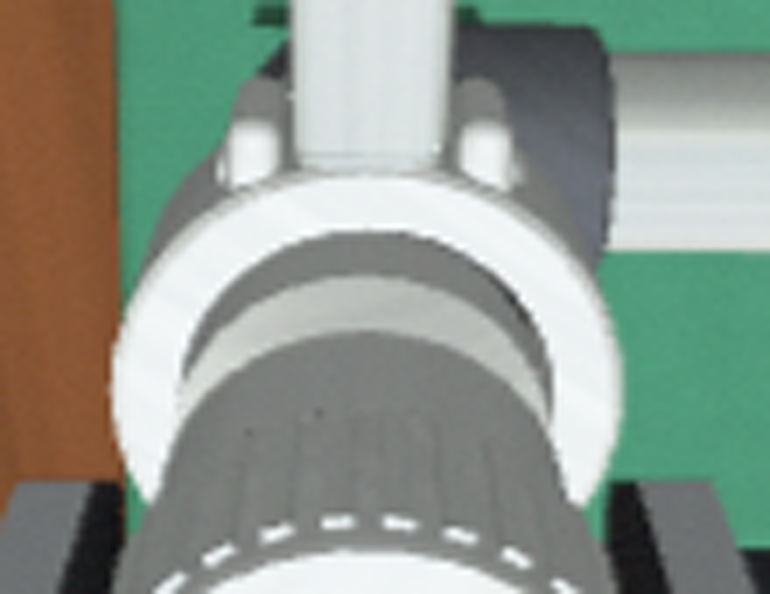

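The nose has entered the bore with no contact force. Continuing down in checked steps.

```bash
python3 -m jog '[0,0.1,1,0,20, 0,0.1,2,0,20, 0,0.1,3,0,20, 0,0.1,4,0,20, 0,0.1,5,0,20, 0,0.1,6,0,20, 0,0.1,7,0,20, 0,0.1,8,0,20, 0,0.1,8,0,20]';  python3 - <<'E'
from h import *
s=read_state();print(s['eef_pos'],s['tool_rot'],s['force'],s['torque'],s['width'])
E
```

```text
clock: 10.92
eef_pos: [535.3, 49.1, 334.6]
tool_rot: [-3.141, 0.0, 1.455]
force: [-0.3, -0.4, -1.9]
width: 33.3
[535.27957133  49.0657809  334.62510207] [-3.14147651e+00  2.56949147e-05  1.45538365e+00] [-0.27621879 -0.42804241 -1.86983365] [ 0.0476965  -0.01546723  0.00884456] 33.296676530718976
```

```bash
python3 -m jog '[0,0,1,0,20, 0,0,2,0,20, 0,0,3,0,20, 0,0,4,0,20, 0,0,5,0,20, 0,0,6,0,20, 0,0,7,0,20, 0,0,8,0,20, 0,0,9,0,20, 0,0,10,0,20, 0,0,11,0,20, 0,0,12,0,20, 0,0,12,0,20]';  python3 - <<'E'
from h import *
s=read_state();print(s['eef_pos'],s['tool_rot'],s['force'],s['torque'],s['width'])
E
```

```text
clock: 12.0
eef_pos: [535.3, 49.1, 322.6]
tool_rot: [-3.141, 0.0, 1.455]
force: [0.2, -0.3, -2.3]
width: 33.6
[535.26000719  49.05958571 322.61999311] [-3.14139026e+00  2.89958247e-05  1.45535188e+00] [ 0.24966162 -0.27525206 -2.2571101 ] [ 0.00458069 -0.05510445  0.01351499] 33.58376461670706
```

```bash
python3 -m jog '[0,0,0.7,0,20, 0,0,1.4,0,20, 0,0,2.1,0,20, 0,0,2.8,0,20, 0,0,3.4,0,20, 0,0,4,0,20, 0,0,4.5,0,20, 0,0,4.5,0,20]'; python3 -m jog '[0,0,0.5,0,20, 0,0,1,0,20, 0,0,1.5,0,20, 0,0,1.5,0,20]';python3 -m jog '[0,0,0.5,0,20, 0,0,1,0,20, 0,0,1,0,20]'
```

```text
clock: 12.67
eef_pos: [535.3, 49.1, 318.5]
tool_rot: [3.141, 0.0, 1.455]
force: [-1.6, 0.4, 0.3]
width: 33.4
clock: 13.0
eef_pos: [535.3, 49.1, 317.2]
tool_rot: [3.141, 0.0, 1.455]
force: [-1.3, 0.6, 5.7]
width: 33.2
clock: 13.25
eef_pos: [535.3, 49.1, 316.3]
tool_rot: [3.141, 0.0, 1.455]
force: [-2.4, -0.2, 5.5]
width: 33.3
```

```bash
python3 -m jog '[0,0,0.5,0,20, 0,0,1,0,20, 0,0,1,0,20]';python3 -m jog '[0,0,0.5,0,20, 0,0,0.5,0,20]';python3 -m jog '[0,0,0.5,0,20, 0,0,0.5,0,20]';python3 -m jog '[0,0,0.5,0,20, 0,0,0.5,0,20]'
```

```text
clock: 13.5
eef_pos: [535.3, 49.1, 315.3]
tool_rot: [3.141, -0.0, 1.455]
force: [-2.3, -0.1, 6.4]
width: 33.1
clock: 13.67
eef_pos: [535.3, 49.1, 314.8]
tool_rot: [3.141, 0.0, 1.455]
force: [-1.8, 0.4, 5.3]
width: 33.5
clock: 13.83
eef_pos: [535.3, 49.1, 314.4]
tool_rot: [3.141, 0.0, 1.455]
force: [-2.4, -0.4, 5.6]
width: 33.5
clock: 14.0
eef_pos: [535.3, 49.1, 313.8]
tool_rot: [3.141, 0.0, 1.455]
force: [-2.6, 0.3, 6.1]
width: 33.3
```

```bash
python3 -m jog '[0,0,0.5,0,20, 0,0,0.5,0,20]';python3 -m jog '[0,0,0.5,0,20, 0,0,0.5,0,20]';python3 -m jog '[0,0,0.4,0,20, 0,0,0.4,0,20]'
python3 - <<'E'
from h import *
snap('wrist','w8'); print(read_state()['force'],read_state()['eef_pos'])
E
```

```text
clock: 14.17
eef_pos: [535.3, 49.1, 313.3]
tool_rot: [3.141, 0.0, 1.455]
force: [-3.0, -0.5, 6.4]
width: 33.4
clock: 14.33
eef_pos: [535.3, 49.1, 312.8]
tool_rot: [3.141, 0.0, 1.455]
force: [-1.6, -0.7, 5.5]
width: 32.8
clock: 14.5
eef_pos: [535.3, 49.1, 312.4]
tool_rot: [3.141, 0.0, 1.455]
force: [-2.3, 0.3, 7.3]
width: 33.2
[-1.88271748 -0.00688596  5.65927354] [535.28442     49.11539969 312.46105761]
```

View pics/w8.png

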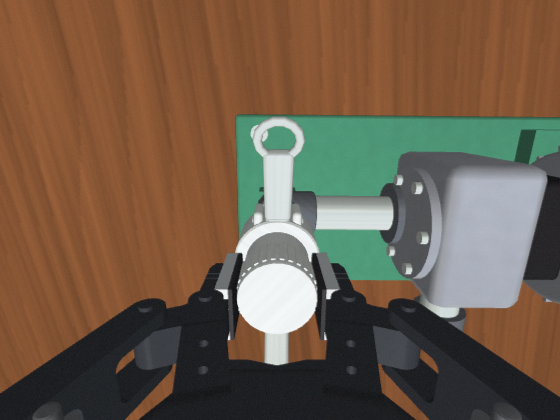

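```bash
python3 -m jog '[0,0,0.4,0,20, 0,0,0.4,0,20]';python3 -m jog '[0,0,0.4,0,20, 0,0,0.4,0,20]'
python3 - <<'E'
from h import *
print(read_state()['force'],read_state()['eef_pos'])
im,d,K,T=load('w8');P=cloud(d,K,T);hsv=cv2.cvtColor(im,cv2.COLOR_BGR2HSV)
m=(hsv[...,1]<40)&(hsv[...,2]>215)
for nm,c,lo in(('cap',(277,298),28),):
    v,u=np.mgrid[:420,:560]; q=P[m&(np.hypot(u-c[0],v-c[1])<lo)]; print(nm,np.median(q,0),len(q))
r=P[m&(np.abs(P[...,2]-130)<8)&(np.hypot(P[...,0]-535.7,P[...,1]-48.2)<23)];print('rim',np.median(r,0),len(r))
for f in('w3','w4','w5','w7'):
    im,d,K,T=load(f);P=cloud(d,K,T);q=P[np.hypot(u-277,v-298)<28];print(f,np.median(q,0))
E
```

```text
clock: 14.72
eef_pos: [535.3, 49.1, 312.0]
tool_rot: [3.141, 0.0, 1.455]
force: [-2.6, -0.4, 5.7]
width: 33.2
clock: 14.88
eef_pos: [535.3, 49.1, 311.9]
tool_rot: [3.141, 0.0, 1.455]
force: [-3.0, 0.2, 7.9]
width: 33.4
[-2.96456112  0.15599614  7.87009459] [535.27421532  49.11208242 311.87832624]
cap [536.03534612  49.45279844 167.54947562] 2449
rim [537.81419917  63.31423154 130.73546389] 965
w3 [ 595.32179971 -230.51993334  253.78688058]
w4 [526.60534873 -35.80248192 255.15449084]
w5 [535.81906577  49.99489431 207.73716442]
w7 [535.88430131  49.4017255  197.8212308 ]
```

```bash
python3 -m jog '[0,0,0.3,0,20, 0,0,0.3,0,20]';python3 -m jog '[0,0,0.3,0,20, 0,0,0.3,0,20, 0,0,0.3,0,20]'
python3 - <<'E'
from h import *
for i in range(2):
  im,d,p=snap('wrist','w9');s=read_state();print(s['force'],s['eef_pos'])
  P=cloud(d,p['K'],p['T']);v,u=np.mgrid[:420,:560];print(np.median(P[np.hypot(u-277,v-298)<28],0))
E
```

```text
clock: 15.05
eef_pos: [535.3, 49.2, 311.8]
tool_rot: [3.141, 0.0, 1.455]
force: [-3.1, -1.1, 9.9]
width: 33.4
clock: 15.3
eef_pos: [535.3, 49.2, 311.8]
tool_rot: [3.141, 0.0, 1.455]
force: [-3.4, -0.2, 13.2]
width: 33.4
[-3.47722763 -1.28847665 13.08829712] [535.25135846  49.19949055 311.83825585]
[536.0519477   49.53492538 166.96327332]
[-3.63788644 -0.84539107 12.90212372] [535.25922047  49.1775573  311.80940203]
[536.0804596   49.50048616 166.96863939]
```

```bash
python3 -m jog '[0,0,0,0,34, 0,0,0,0,37, 0,0,0,0,42, 0,0,0,0,50, 0,0,0,0,60, 0,0,0,0,72, 0,0,0,0,85, 0,0,0,0,85, 0,0,0,0,85]'; python3 -m jog '[0,0,-5,0,85, 0,0,-15,0,85, 0,0,-28,0,85, 0,0,-42,0,85, 0,0,-55,0,85, 0,0,-62,0,85, 0,0,-65,0,85, 0,0,-65,0,85, 0,0,-65,0,85]'
python3 - <<'E'
from h import *
im,d,p=snap('wrist','w10');s=read_state();print(s['force'],s['eef_pos'],s['tool_rot'],s['qpos'])
P=cloud(d,p['K'],p['T'])
q=P[(np.hypot(P[...,0]-535.7,P[...,1]-48.2)<14)&(P[...,2]>150)&(P[...,2]<180)];print('cap top',np.median(q,0),len(q),q.max(0)-q.min(0))
E
```

```text
clock: 16.15
eef_pos: [535.3, 49.1, 310.5]
tool_rot: [-3.142, -0.0, 1.455]
force: [-0.2, -0.3, -0.1]
width: 84.7
clock: 16.9
eef_pos: [535.1, 49.0, 375.4]
tool_rot: [-3.141, 0.0, 1.455]
force: [0.4, -0.2, -0.2]
width: 85.2
[ 0.39909234 -0.33513049  0.0117012 ] [535.03078916  48.97183913 375.06600708] [-3.14062533e+00  3.00035882e-04  1.45529401e+00] [ 0.02641959  0.51393117 -0.25015218  1.86069741  0.17235284  0.78887264
 -0.43019344]
cap top [535.71279639  48.51951582 168.49005234] 1594 [27.88573929 27.73722419  3.96901909]
```

View pics/w10.png

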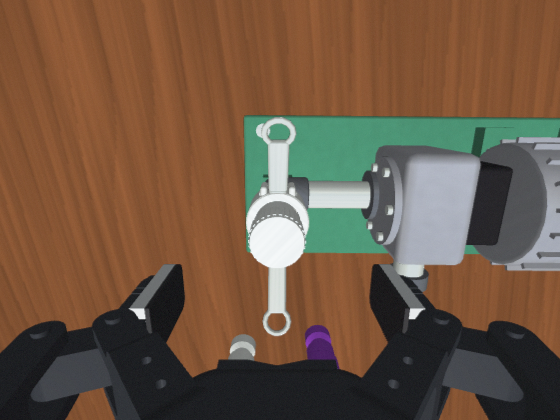

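The cap sits centred on the coupler at (277,240), top about 168 mm: home. Now rotate the jaws to line up with the arms.

```bash
python3 -m jog '[-0.6,0.6,0,3,85, -0.6,0.6,0,9,85, -0.6,0.6,0,16,85, -0.6,0.6,0,23,85, -0.6,0.6,0,30,85, -0.6,0.6,0,37,85, -0.6,0.6,0,44,85, -0.6,0.6,0,51,85, -0.6,0.6,0,58,85, -0.6,0.6,0,65,85, -0.6,0.6,0,72,85, -0.6,0.6,0,79,85, -0.6,0.6,0,85,85, -0.6,0.6,0,89,85, -0.6,0.6,0,90.1,85, -0.6,0.6,0,90.1,85, -0.6,0.6,0,90.1,85, -0.6,0.6,0,90.1,85]'
python3 - <<'E'
from h import *
im,d,p=snap('wrist','w11');s=read_state();print(s['force'],s['eef_pos'],s['tool_rot'],s['qpos'])
E
```

```text
clock: 18.45
eef_pos: [535.8, 48.4, 375.3]
tool_rot: [3.142, 0.0, -0.116]
force: [0.2, -0.5, -0.0]
width: 85.0
[ 0.59684689  0.13671047 -0.24040327] [535.76968696  48.34763501 375.37550955] [-3.14158460e+00  3.10392209e-04 -1.16238898e-01] [-0.27525298  0.5124412   0.19662232  1.86775259 -0.13747188  0.77471124
 -1.69181934]
```

View pics/w11.png

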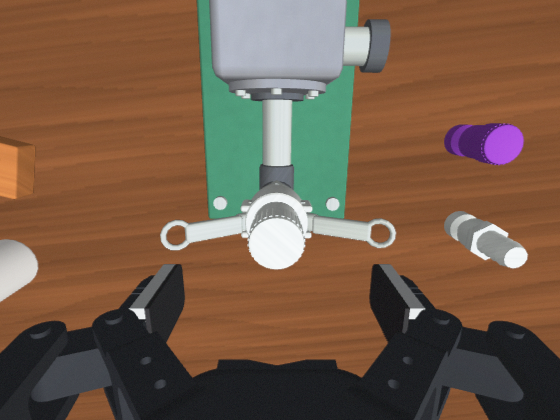

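Arms lie at (176,235) and (380,233), symmetric about the jaws. Descend with open jaws.

```bash
python3 -m jog '[0,0,6,0,85, 0,0,16,0,85, 0,0,28,0,85, 0,0,40,0,85, 0,0,50,0,85, 0,0,56,0,85, 0,0,60,0,85, 0,0,62,0,85, 0,0,62,0,85, 0,0,62,0,85]'; python3 -m jog '[0,0,1.5,0,85, 0,0,3,0,85, 0,0,4.5,0,85, 0,0,6,0,85, 0,0,7.5,0,85, 0,0,9,0,85, 0,0,10.5,0,85, 0,0,12,0,85, 0,0,12,0,85]'
python3 - <<'E'
from h import *
im,d,p=snap('wrist','w12');im,d,p=snap('side','s12');s=read_state();print(s['force'],s['torque'],s['eef_pos'],s['tool_rot'])
cv2.imwrite('pics/s12c.png',cv2.resize(im[120:260,180:340],None,fx=4,fy=4,interpolation=cv2.INTER_CUBIC))
E
```

```text
clock: 19.33
eef_pos: [536.0, 48.4, 313.8]
tool_rot: [-3.141, -0.001, -0.117]
force: [-0.2, 0.0, -0.5]
width: 85.2
clock: 20.08
eef_pos: [536.2, 48.2, 301.7]
tool_rot: [3.142, -0.001, -0.117]
force: [0.9, 0.9, 4.4]
width: 84.7
[ 0.83254762 -0.26743614  5.17069564] [ 0.07304042 -0.07999004  0.04942521] [536.12899177  48.24412171 301.72409357] [ 3.14153756e+00 -1.05400898e-03 -1.17284177e-01]
```

View pics/w12.png

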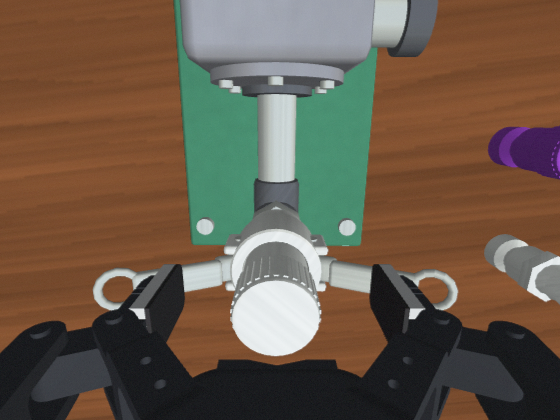

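View pics/s12c.png

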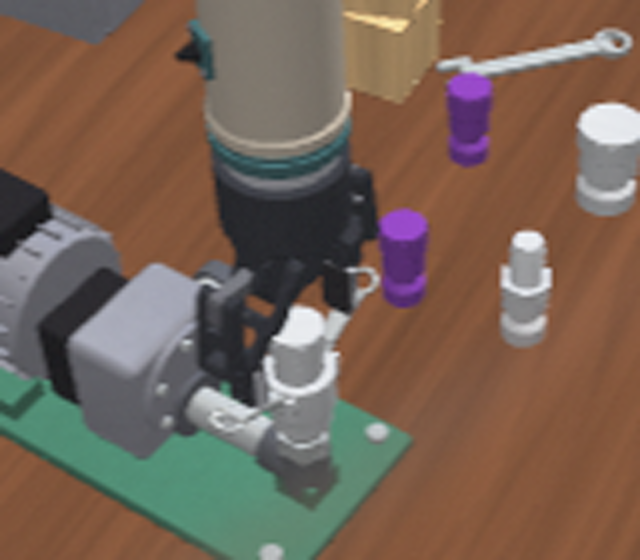

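Both fingertips now rest on the arms (left at ~(150,290), right ~(410,290)), cap clear of the gripper body. Keep pressing slowly.

```bash
python3 -m jog '[0,0,1.5,0,85, 0,0,3,0,85, 0,0,4.5,0,85, 0,0,6,0,85, 0,0,7.5,0,85, 0,0,9,0,85, 0,0,10.5,0,85, 0,0,12,0,85, 0,0,12,0,85]'; python3 -m jog '[0,0,1.5,0,85, 0,0,3,0,85, 0,0,4.5,0,85, 0,0,6,0,85, 0,0,7.5,0,85, 0,0,9,0,85, 0,0,10,0,85, 0,0,10,0,85]'
python3 - <<'E'
from h import *
im,d,p=snap('wrist','w13');im,d,p=snap('side','s13');s=read_state();print(s['force'],s['torque'],s['eef_pos'],s['tool_rot'])
cv2.imwrite('pics/s13c.png',cv2.resize(im[120:260,180:340],None,fx=4,fy=4,interpolation=cv2.INTER_CUBIC))
E
```

```text
clock: 20.93
eef_pos: [536.3, 48.2, 290.0]
tool_rot: [-3.142, -0.002, -0.117]
force: [0.1, 0.3, 6.4]
width: 84.9
clock: 21.6
eef_pos: [536.4, 48.3, 280.1]
tool_rot: [-3.141, -0.002, -0.117]
force: [1.2, 1.6, 7.8]
width: 85.2
[ 0.80308592 -0.19935539  7.65983741] [ 0.0556549  -0.09556295  0.05305003] [536.42856286  48.31583586 280.13311023] [-3.14127314e+00 -2.10774077e-03 -1.17302418e-01]
```

View pics/w13.png

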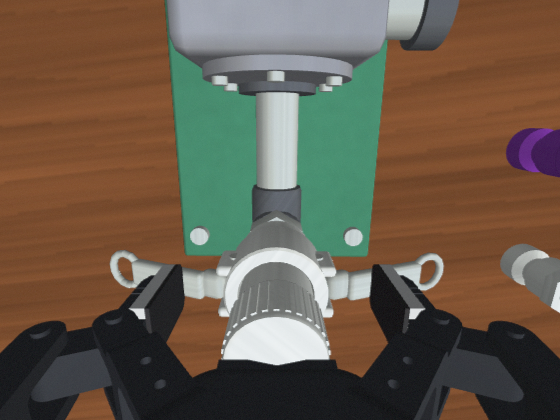

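View pics/s13c.png

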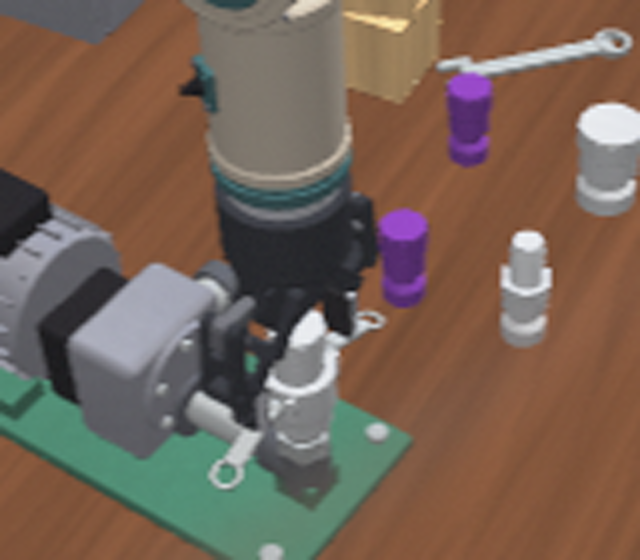

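Both arms are slightly below level now, symmetric. A little more.

```bash
python3 -m jog '[0,0,1,0,85, 0,0,2,0,85, 0,0,3,0,85, 0,0,4,0,85, 0,0,4,0,85]'; python3 -m jog '[0,0,1,0,85, 0,0,2,0,85, 0,0,2,0,85]'
```

```text
clock: 22.12
eef_pos: [536.4, 48.3, 276.0]
tool_rot: [-3.141, -0.002, -0.117]
force: [1.0, 0.7, 6.1]
width: 84.9
clock: 22.37
eef_pos: [536.4, 48.4, 273.9]
tool_rot: [-3.141, -0.002, -0.117]
force: [1.1, 0.6, 6.1]
width: 85.4
```

```bash
python3 -m jog '[0,0,0,0,84, 0,0,0,0,82, 0,0,0,0,80, 0,0,0,0,78, 0,0,0,0,76, 0,0,0,0,74, 0,0,0,0,74]';python3 - <<'E'
from h import *
im,d,p=snap('wrist','w14');im,d,p=snap('side','s14');s=read_state();print(s['force'],s['torque'],s['eef_pos'],s['width'])
cv2.imwrite('pics/s14c.png',cv2.resize(im[120:260,180:340],None,fx=4,fy=4,interpolation=cv2.INTER_CUBIC))
E
```

```text
clock: 22.95
eef_pos: [536.2, 48.4, 273.3]
tool_rot: [-3.142, -0.001, -0.117]
force: [4.6, 0.0, -0.7]
width: 74.2
[ 4.01610527  0.26397719 -0.82797906] [ 0.07614273 -0.87925911 -0.01850574] [536.20960229  48.41140049 273.31515256] 73.92178944281241
```

View pics/w14.png

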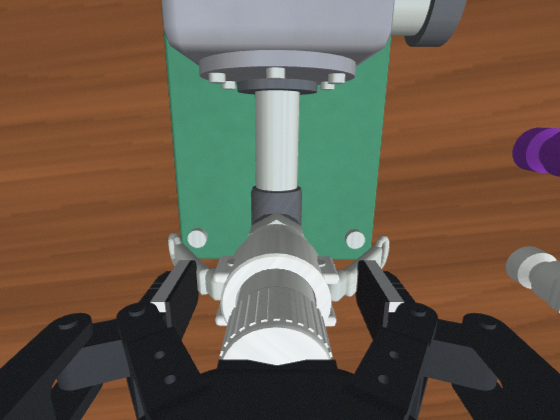

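View pics/s14c.png

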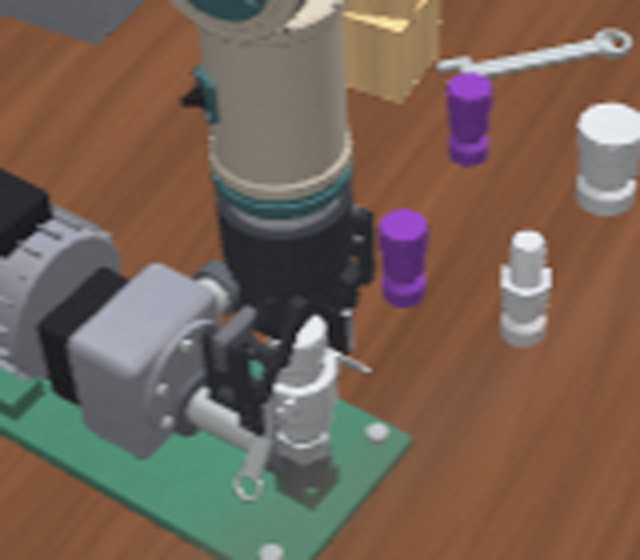

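```bash
python3 -m jog '[0,0,0,0,73, 0,0,0,0,72, 0,0,0,0,71, 0,0,0,0,70, 0,0,0,0,69, 0,0,0,0,68, 0,0,0,0,68]'; python3 -m jog '[0,0,0,0,67, 0,0,0,0,66, 0,0,0,0,65, 0,0,0,0,64, 0,0,0,0,64]';python3 - <<'E'
from h import *
im,d,p=snap('wrist','w15');im,d,p=snap('side','s15');s=read_state();print(s['force'],s['torque'],s['eef_pos'],s['width'])
cv2.imwrite('pics/s15c.png',cv2.resize(im[120:260,180:340],None,fx=4,fy=4,interpolation=cv2.INTER_CUBIC))
E
```

```text
clock: 23.63
eef_pos: [535.9, 48.3, 272.7]
tool_rot: [3.141, -0.0, -0.117]
force: [6.8, -1.0, -9.7]
width: 68.3
clock: 24.05
eef_pos: [535.7, 48.5, 272.0]
tool_rot: [3.141, 0.001, -0.117]
force: [6.9, 0.6, -15.3]
width: 64.0
[  6.95443067   1.00879063 -15.62737178] [ 0.04238739 -1.54500983  0.00520704] [535.69290625  48.49901844 272.01103704] 63.94765831832845
```

View pics/w15.png

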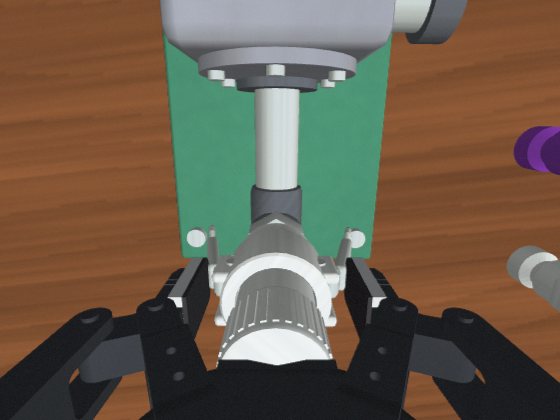

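View pics/s15c.png

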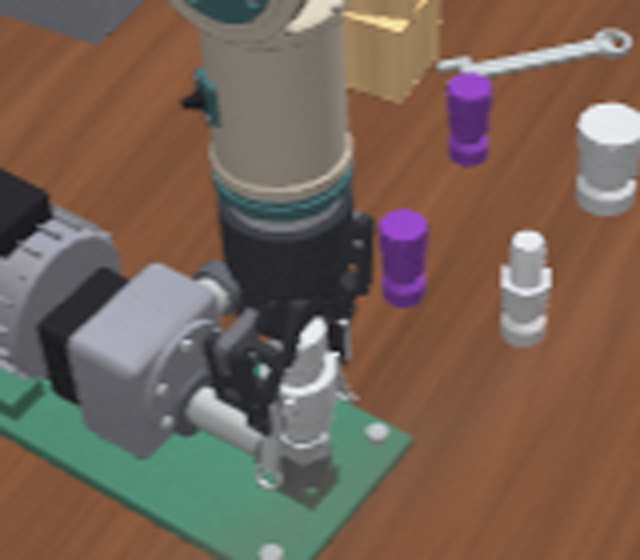

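```bash
python3 -m jog '[0,0,0,0,63.5, 0,0,0,0,63, 0,0,0,0,62.5, 0,0,0,0,62, 0,0,0,0,62]'
python3 - <<'E'
from h import *
s=read_state();print(s['force'],s['torque'],s['eef_pos'],s['width'])
E
python3 -m jog '[0,0,0,0,61.5, 0,0,0,0,61, 0,0,0,0,60.5, 0,0,0,0,60.5]';python3 - <<'E'
from h import *
im,d,p=snap('wrist','w16');im,d,p=snap('side','s16');s=read_state();print(s['force'],s['torque'],s['eef_pos'],s['width'])
cv2.imwrite('pics/s16c.png',cv2.resize(im[120:260,180:340],None,fx=4,fy=4,interpolation=cv2.INTER_CUBIC))
E
```

```text
clock: 24.57
eef_pos: [535.7, 48.5, 271.5]
tool_rot: [3.141, 0.001, -0.117]
force: [7.4, 0.4, -20.0]
width: 62.0
[  7.42329843   0.36868805 -20.01240954] [ 0.03942247 -1.74187946  0.02644309] [535.70785366  48.48917309 271.48091617] 62.0432321313026
clock: 24.9
eef_pos: [535.7, 48.5, 271.1]
tool_rot: [3.14, 0.001, -0.117]
force: [8.8, 0.0, -23.6]
width: 60.9
[  9.02713815   0.06173359 -23.00604811] [-0.01682544 -1.96238182 -0.02847735] [535.71732993  48.44949964 271.11300258] 60.80033849425109
```

View pics/w16.png

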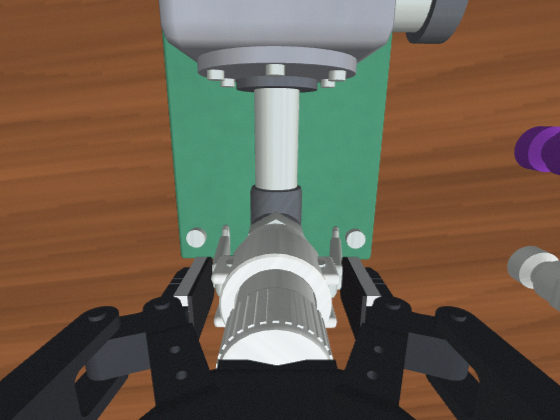

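View pics/s16c.png

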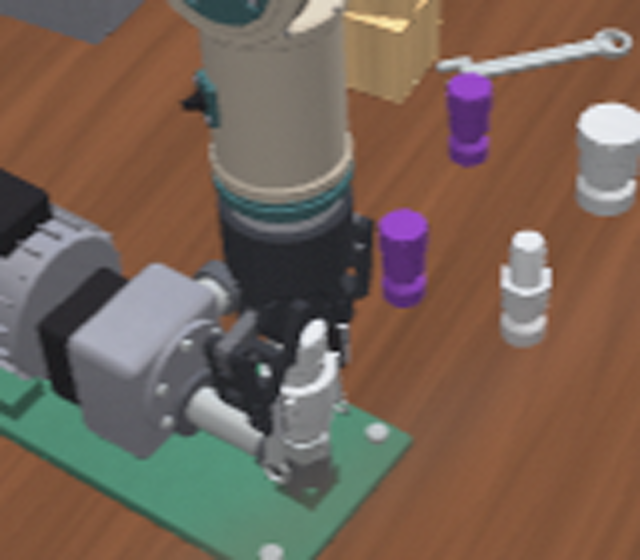

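The arms are almost vertical, but friction is loading the tool downward. I'll back off briefly to release that and re-squeeze.

```bash
python3 -m jog '[0,0,0,0,62, 0,0,0,0,64, 0,0,0,0,66, 0,0,0,0,66, 0,0,0,0,66]';python3 - <<'E'
from h import *
im,d,p=snap('wrist','w17');s=read_state();print(s['force'],s['torque'],s['eef_pos'],s['width'])
cv2.imwrite('pics/w17c.png',cv2.resize(im[210:350,190:370],None,fx=4.2,fy=4.2,interpolation=cv2.INTER_CUBIC))
E
```

```text
clock: 25.42
eef_pos: [535.4, 48.3, 273.8]
tool_rot: [3.142, 0.001, -0.117]
force: [-0.2, 0.0, -0.4]
width: 65.9
[ 0.13519777 -0.3655878  -0.27289704] [ 0.01498754 -0.03510313  0.00046919] [535.54809591  48.32513443 273.84656402] 65.68707638124762
```

View pics/w17c.png

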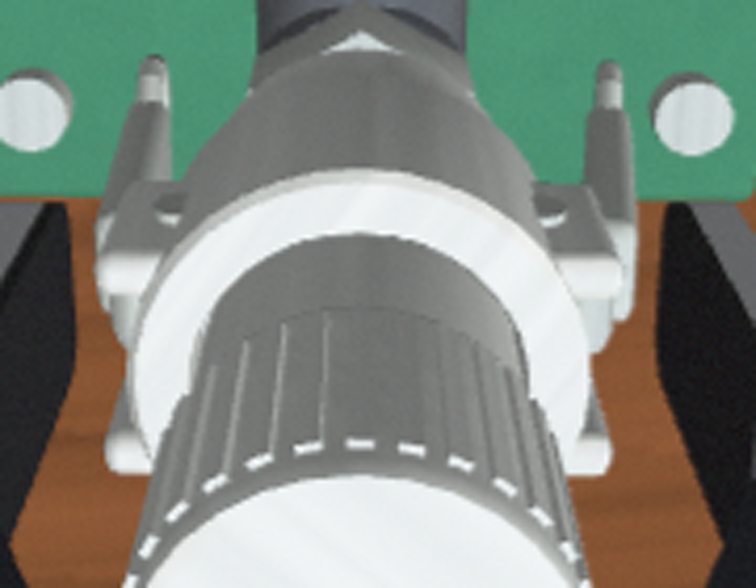

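```bash
python3 -m jog '[0,0,0,0,64, 0,0,0,0,62.5, 0,0,0,0,61.5, 0,0,0,0,60.5, 0,0,0,0,60, 0,0,0,0,60]'; python3 -m jog '[0,0,0,0,59.6, 0,0,0,0,59.2, 0,0,0,0,59.2]'
```

```text
clock: 25.97
eef_pos: [535.7, 47.6, 274.2]
tool_rot: [3.141, -0.0, -0.118]
force: [-2.5, -2.5, 6.7]
width: 59.5
clock: 26.22
eef_pos: [535.7, 47.7, 274.3]
tool_rot: [3.141, -0.0, -0.118]
force: [-2.2, -1.9, 8.4]
width: 59.8
```

```bash
python3 -m jog '[0,0,0,0,58.8, 0,0,0,0,58.4, 0,0,0,0,58, 0,0,0,0,58]';  python3 - <<'E'
from h import *
im,d,p=snap('wrist','w18');s=read_state();print(s['force'],s['torque'],s['eef_pos'],s['width'])
cv2.imwrite('pics/w18c.png',cv2.resize(im[210:350,190:370],None,fx=4.2,fy=4.2,interpolation=cv2.INTER_CUBIC))
E
```

```text
clock: 26.55
eef_pos: [535.7, 47.5, 274.2]
tool_rot: [3.141, -0.0, -0.118]
force: [-2.3, -2.9, 8.1]
width: 57.9
[-1.75873809 -2.27953805  7.5241375 ] [-0.43288018  0.4021998  -0.02281784] [535.72700675  47.47659067 274.24457997] 57.9917205901269
```

View pics/w18c.png

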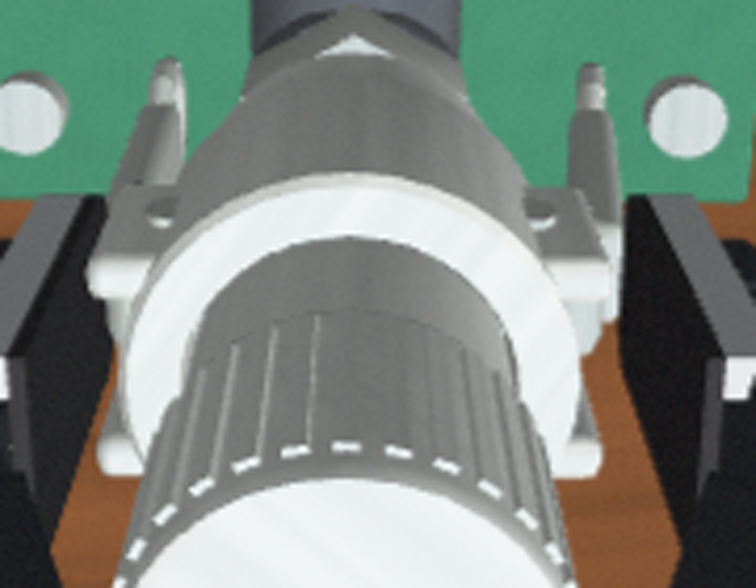

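```bash
python3 -m jog '[0,0,0,0,61, 0,0,0,0,66, 0,0,0,0,75, 0,0,0,0,85, 0,0,0,0,85]'; python3 -m jog '[0,0,-8,0,85, 0,0,-20,0,85, 0,0,-34,0,85, 0,0,-50,0,85, 0,0,-66,0,85, 0,0,-80,0,85, 0,0,-90,0,85, 0,0,-95,0,85, 0,0,-95,0,85, 0,0,-95,0,85]'
python3 - <<'E'
from h import *
im,d,p=snap('wrist','w19');s=read_state();print(s['force'],s['eef_pos'],s['width'])
P=cloud(d,p['K'],p['T']); c=np.array([535.7,48.3]); a=-.1165
Q=P.copy(); X=(P[...,0]-c[0]);Y=P[...,1]-c[1]; Q[...,0]=X*np.cos(a)+Y*np.sin(a); Q[...,1]=-X*np.sin(a)+Y*np.cos(a)
np.save('pics/q19.npy',Q)
for sgn in(1,-1):
    for z in (55,65,75,85,95,105,115):
        m=(np.abs(Q[...,2]-z)<4)&(np.abs(Q[...,0])<9)&(Q[...,1]*sgn>18)&(Q[...,1]*sgn<45)
        if m.sum(): print(sgn,z,m.sum(),Q[m].mean(0).round(1),'outer',(Q[m][:,1]*sgn).max().round(1))
q=P[(np.hypot(P[...,0]-535.7,P[...,1]-48.2)<14)&(P[...,2]>150)&(P[...,2]<180)];print('cap top',np.median(q,0),len(q))
cv2.imwrite('pics/w19c.png',cv2.resize(im[150:300,190:370],None,fx=4,fy=4,interpolation=cv2.INTER_CUBIC))
im,d,p=snap('side','s19')
cv2.imwrite('pics/s19c.png',cv2.resize(im[160:260,200:320],None,fx=5.5,fy=5.5,interpolation=cv2.INTER_CUBIC))
E
```

```text
clock: 27.02
eef_pos: [535.8, 48.6, 273.4]
tool_rot: [-3.142, 0.0, -0.117]
force: [0.1, 0.8, -0.1]
width: 84.7
clock: 27.85
eef_pos: [535.7, 48.5, 368.4]
tool_rot: [-3.142, 0.0, -0.117]
force: [0.3, 0.3, -0.6]
width: 84.8
[ 0.45636804  0.46801255 -0.07383651] [535.52513443  48.40430309 367.98340091] 85.19461495112984
1 55 3 [ 4.8 26.7 55.5] outer 26.8
1 65 15 [ 7.8 27.7 66.5] outer 29.6
1 75 16 [ 6.6 27.1 74.9] outer 30.2
1 85 13 [ 6.7 27.5 84.3] outer 29.6
1 95 6 [ 6.7 28.6 94.5] outer 29.3
1 105 28 [  1.2  28.8 105.5] outer 29.5
1 115 58 [ -0.5  25.3 114.6] outer 27.1
-1 65 15 [  7.6 -33.6  67.8] outer 35.0
-1 75 16 [  5.6 -32.5  75.3] outer 35.0
-1 85 19 [  5.8 -31.5  84.7] outer 34.0
-1 95 19 [  6.1 -30.   94.7] outer 32.8
-1 105 62 [  1.3 -29.2 106.6] outer 30.7
-1 115 72 [ -0.5 -25.  115.1] outer 27.5
cap top [535.90861557  48.15307938 166.95006789] 1691
```

View pics/w19c.png

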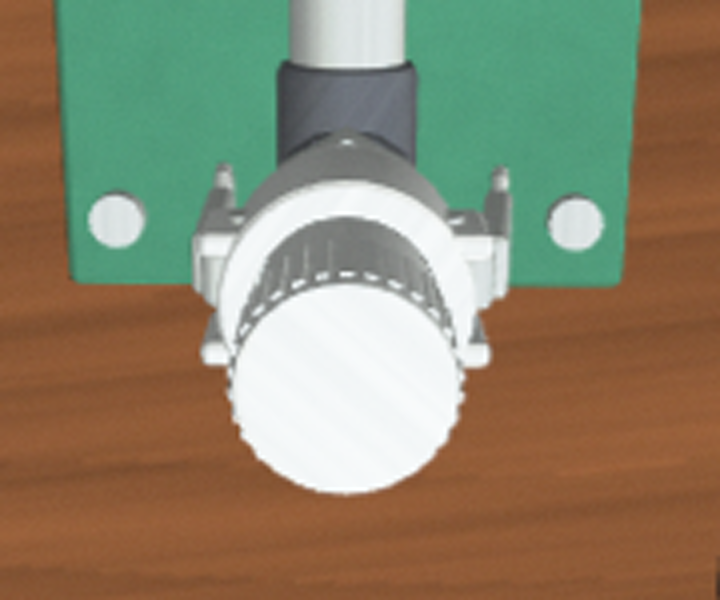

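View pics/s19c.png

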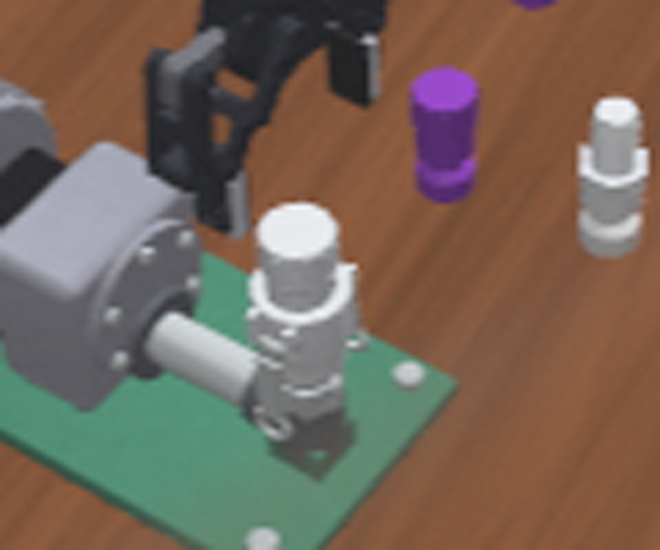

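The left arm is vertical (outer face 29.5 mm from the axis); the right still leans out by about 0.12 rad. Squeeze again, slightly deeper and shifted a bit to the left.

```bash
python3 -m jog '[0,-0.7,8,0,85, 0,-0.7,20,0,85, 0,-0.7,36,0,85, 0,-0.7,52,0,85, 0,-0.7,68,0,85, 0,-0.7,80,0,85, 0,-0.7,88,0,85, 0,-0.7,93,0,85, 0,-0.7,96,0,85, 0,-0.7,97,0,85, 0,-0.7,97,0,85, 0,-0.7,97,0,85]'; python3 -m jog '[0,0,0,0,80, 0,0,0,0,72, 0,0,0,0,66, 0,0,0,0,63, 0,0,0,0,61.5, 0,0,0,0,60, 0,0,0,0,59, 0,0,0,0,59]'; python3 -m jog '[0,0,0,0,58.5, 0,0,0,0,58, 0,0,0,0,58]'; python3 -m jog '[0,0,0,0,57.5, 0,0,0,0,57.5]'
python3 - <<'E'
from h import *
s=read_state();print(s['force'],s['torque'],s['eef_pos'],s['width'])
E
```

```text
clock: 28.95
eef_pos: [536.1, 49.1, 272.0]
tool_rot: [-3.141, -0.001, -0.117]
force: [1.0, -0.3, -0.2]
width: 85.1
clock: 29.62
eef_pos: [536.0, 48.6, 271.7]
tool_rot: [3.141, -0.0, -0.118]
force: [-0.6, -2.7, 2.7]
width: 58.9
clock: 29.87
eef_pos: [536.0, 48.7, 271.6]
tool_rot: [3.141, -0.0, -0.118]
force: [-0.4, -3.2, 2.7]
width: 58.2
clock: 30.03
eef_pos: [536.0, 48.9, 271.5]
tool_rot: [3.141, -0.0, -0.118]
force: [0.6, -3.6, 0.9]
width: 57.7
[ 0.62891161 -3.60281621  0.93317523] [-0.4699278  -0.1399936  -0.03554716] [536.00512065  48.86641518 271.4722786 ] 57.68483526290764
```

```bash
python3 -m jog '[0,0,0,0,57, 0,0,0,0,57]'; python3 -m jog '[0,0,0,0,56.6, 0,0,0,0,56.6]'
python3 - <<'E'
from h import *
im,d,p=snap('wrist','w20');s=read_state();print(s['force'],s['torque'],s['eef_pos'],s['width'])
P=cloud(d,p['K'],p['T']); c=np.array([535.7,48.3]); a=-.1165
Q=P.copy(); X=(P[...,0]-c[0]);Y=P[...,1]-c[1]; Q[...,0]=X*np.cos(a)+Y*np.sin(a); Q[...,1]=-X*np.sin(a)+Y*np.cos(a)
for sgn in(1,-1):
    for z in (65,75,85,95):
        m=(np.abs(Q[...,2]-z)<4)&(np.abs(Q[...,0])<9)&(Q[...,1]*sgn>18)&(Q[...,1]*sgn<45)
        if m.sum(): print(sgn,z,m.sum(),Q[m].mean(0).round(1),'outer',(Q[m][:,1]*sgn).max().round(1))
cv2.imwrite('pics/w20c.png',cv2.resize(im[210:350,190:370],None,fx=4.2,fy=4.2,interpolation=cv2.INTER_CUBIC))
E
```

```text
clock: 30.2
eef_pos: [536.0, 49.0, 271.4]
tool_rot: [3.142, -0.0, -0.117]
force: [1.2, -4.1, -0.2]
width: 56.9
clock: 30.37
eef_pos: [536.0, 49.1, 271.5]
tool_rot: [-3.142, -0.0, -0.117]
force: [0.4, -3.2, -0.8]
width: 56.8
[ 1.1005622  -4.56933285 -0.00990359] [-0.28100653 -0.27122968  0.00176883] [536.02090372  49.08614767 271.44085293] 56.627816013014474
1 65 45 [ 7.3 24.6 66.5] outer 26.9
1 75 67 [ 5.8 24.2 74.9] outer 27.6
1 85 77 [ 6.1 24.7 85.2] outer 28.2
1 95 53 [ 6.6 25.5 94. ] outer 28.2
-1 65 47 [  7.2 -24.2  66.2] outer 26.6
-1 75 73 [  5.5 -23.7  74.9] outer 27.3
-1 85 75 [  5.8 -24.2  85.2] outer 27.5
-1 95 49 [  6.2 -25.   93.4] outer 27.9
```

View pics/w20c.png

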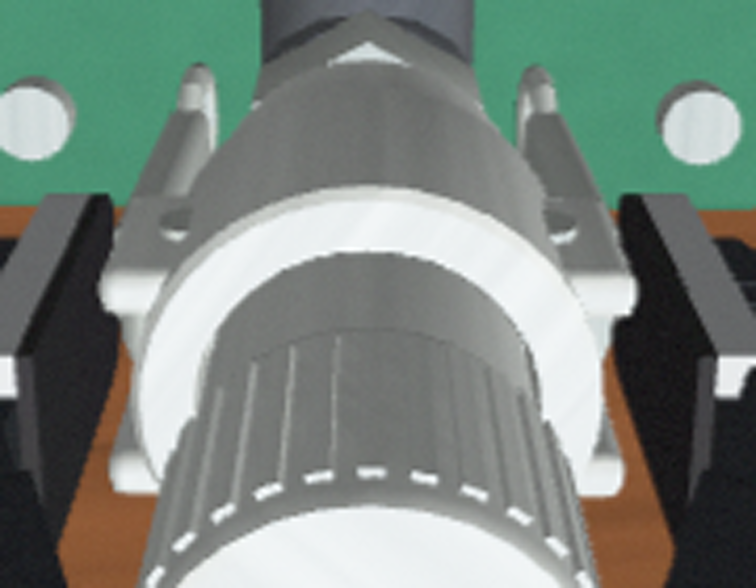

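Both arms now look mirror-symmetric, hanging straight (tips at (198,75) and (537,75)). Release, raise and check.

```bash
python3 -m jog '[0,0,0,0,59, 0,0,0,0,63, 0,0,0,0,72, 0,0,0,0,85, 0,0,0,0,85]'; python3 -m jog '[0,0,-8,0,85, 0,0,-20,0,85, 0,0,-34,0,85, 0,0,-50,0,85, 0,0,-66,0,85, 0,0,-80,0,85, 0,0,-90,0,85, 0,0,-97,0,85, 0,0,-97,0,85, 0,0,-97,0,85]'
python3 - <<'E'
from h import *
im,d,p=snap('wrist','w21');s=read_state();print(s['force'],s['eef_pos'],s['width'])
P=cloud(d,p['K'],p['T']); c=np.array([535.7,48.3]); a=-.1165
Q=P.copy(); X=(P[...,0]-c[0]);Y=P[...,1]-c[1]; Q[...,0]=X*np.cos(a)+Y*np.sin(a); Q[...,1]=-X*np.sin(a)+Y*np.cos(a)
for sgn in(1,-1):
    for z in (65,75,85,95,105):
        m=(np.abs(Q[...,2]-z)<4)&(np.abs(Q[...,0])<9)&(Q[...,1]*sgn>18)&(Q[...,1]*sgn<45)
        if m.sum(): print(sgn,z,m.sum(),Q[m].mean(0).round(1),'outer',(Q[m][:,1]*sgn).max().round(1))
q=P[(np.hypot(P[...,0]-535.7,P[...,1]-48.2)<14)&(P[...,2]>150)&(P[...,2]<180)];print('cap top',np.median(q,0),len(q))
cv2.imwrite('pics/w21c.png',cv2.resize(im[150:300,190:370],None,fx=4,fy=4,interpolation=cv2.INTER_CUBIC))
im,d,p=snap('side','s21'); im,d,p=snap('scene','c21')
E
```

```text
clock: 30.83
eef_pos: [535.8, 49.6, 271.5]
tool_rot: [-3.141, 0.0, -0.117]
force: [-0.1, 0.5, -0.3]
width: 84.9
clock: 31.67
eef_pos: [535.8, 49.2, 368.6]
tool_rot: [-3.141, -0.0, -0.117]
force: [-0.7, -0.3, -0.1]
width: 84.9
[1.02566395 0.10189502 0.47698903] [535.62234696  49.16657126 368.07619205] 84.92885061494104
1 65 17 [ 7.8 24.9 66.2] outer 26.7
1 75 18 [ 6.3 24.5 74.6] outer 27.6
1 85 10 [ 6.7 25.7 83.7] outer 28.0
1 95 1 [ 6.5 28.1 93.3] outer 28.1
1 105 21 [ -0.2  28.2 105.2] outer 28.7
-1 65 17 [  7.6 -24.3  66.2] outer 26.4
-1 75 18 [  6.2 -24.1  75.3] outer 26.8
-1 85 6 [  6.4 -25.1  83.8] outer 27.1
-1 95 1 [  6.2 -27.6  95.3] outer 27.6
-1 105 22 [ -0.7 -28.  104.7] outer 28.7
cap top [535.87957802  48.21308045 167.06387397] 1696
```

View pics/w21c.png

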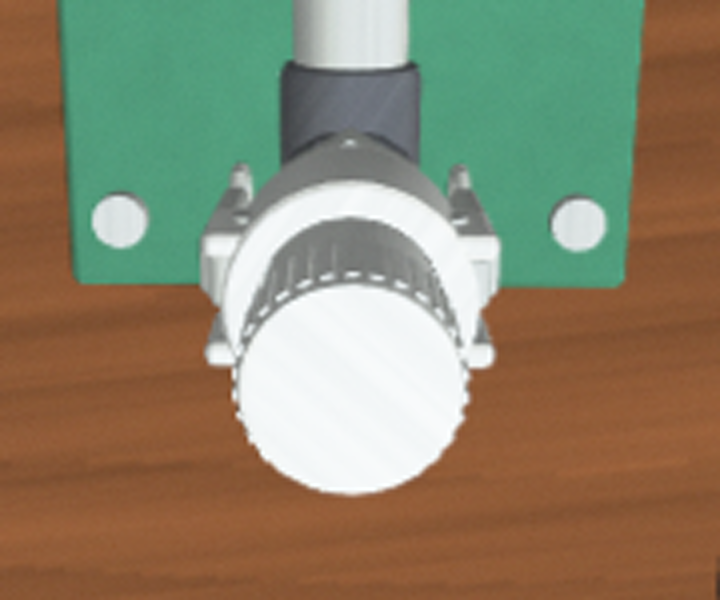

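View pics/s21.png

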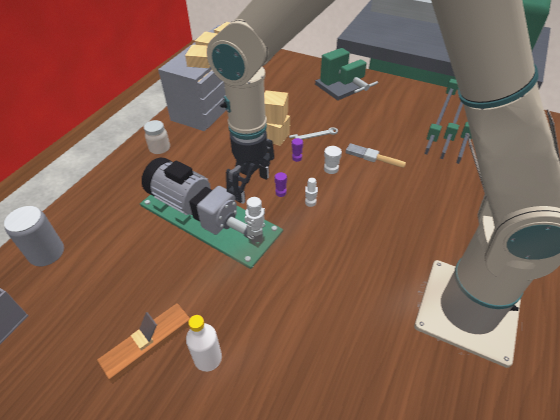

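View pics/c21.png

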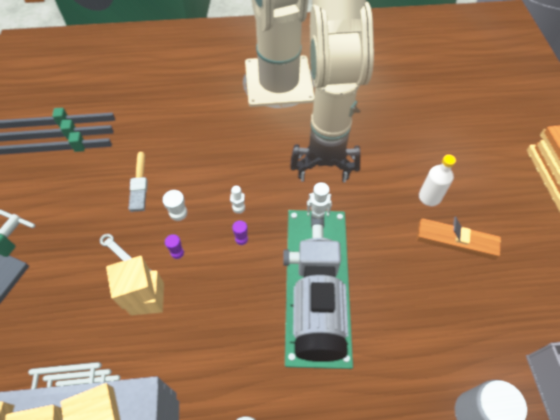

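Both arms hang straight and symmetric, the cap is centred, and the bystanders are where they were (scene: big plug (174,205), hose tail (238,198), purple parts (174,245) and (240,232)). The gripper is clear.

```bash
python3 -c "
from cell import *
print(finish_job())"
```

```text
the job is handed in; nothing more can be done
None
```

The small blanking adapter is seated in the coupler and both cam arms are fully down. I handed the job in at about 32 s of the 72 s allowed, with the gripper open and about 95 mm above the finished coupler.

- **Insertion:** the nose entered the bore with no measurable rim contact. I pressed it home on the gasket with about 15 N; the limit is 30 N. After release the cap top measured about 168 mm above the bench, as it should when home.
- **Cam arms:** I pushed both arms down together with the open jaws and then squeezed them in together. The first squeeze brought the left arm home but left the right one about 0.12 rad short. A second squeeze brought it in.
- **Last checks:**
  - Both arms hang down along the coupler sides and mirror each other. Their outer faces are about 28.7 mm from the axis near the pins, against a nominal 29.5 mm.
  - They tilt slightly inward lower down, probably resting near their 1.60 rad stops.
  - The cap top reads about 167 mm, so the cams drew the adapter in by about 1.5 mm.
  - The other fittings, the purple look-alikes and the tools look unmoved in the side and scene pictures.
- **Not directly measured:** the force of each finger on its arm. During the first squeeze, friction pulled the tool down with about 23 N and sideways with about 9 N, so I backed off and squeezed again with much lower forces. I saw no sign of a bent arm.

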